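# Index the end stop and bring the timber up to it

### The arm

A 6-joint arm with a two-finger parallel gripper is mounted at the origin on the work surface. World frame = base frame: x ahead of the robot, y to its left, z up, the work surface at z = 0. Lengths are in m, angles in degrees, forces in N, time in s.
With the tool pointing down it reaches from about 0.4 to 0.825 m from the base axis. Payload 7 kg.
Tool frame: the origin (TCP) lies between the finger pads; the fingertips stand 14 mm ahead of it and the grasp point (between the pads) lies 5 mm behind it (r.tips_ahead is the distance from the TCP to the fingertips, in m); z points along the fingers, y is the direction in which the jaws open and shut (so a half turn about z gives the same grasp; the last joint's range is limited). The gripper opens to 88 mm and grips with 3 to 60 N. Pads are 19 mm wide; open, the fingers measure 130 mm over their backs; the gripper's body (78 mm by 193 mm) begins 47 mm behind the grasp point.
Start: joints at [84.116, 20.546, 0.682, 0, -70.136, -16.507], TCP at [0.257, 0.624, 0.241] pointing down, gripper open.
Joint ranges: [-176.03, 176.03], [-82.01, 121.73], [-58.28, 71.71], [-173.87, 95.51], [-174.79, -0.11], [-173.66, 173.66]. Speed limits (degrees/s): [136.94, 136.94, 172.46, 180, 180, 180].

### API

Orientations are given as [roll, pitch, yaw] about the fixed x, y, z axes, in that order (R = Rz(yaw) Ry(pitch) Rx(roll)).
In Python, from plant import r gives the robot as it stands.
- The arm moves only by the tool apply_moves, never from a script. Its arguments are lists of equal length, an entry for each row: "slide": the shift along the tool's x, y, z as a fraction of full scale, a list of three; "turn": the turn, a rotation vector about the tool's x, y, z as a fraction of full scale, a list of three; "jaw": the closure, from 0 (fully open) to 1 (shut). In form: {"slide": [[dx, dy, dz], ...], "turn": [[wx, wy, wz], ...], "jaw": [jaw, ...]}. A call has 1 to 8 rows; each row shifts and turns the commanded pose from where the row before left it, along the tool's axes as they then stand; what a row does not reach is not made up. Full scale, the value 1, is 0.1 m for a shift and 1.5 rad for a turn. A row lasts 1/10 s, in which the tool goes at most 50 mm and 8.59 degrees, less where a joint would pass 70% of its speed; a pose out of reach is approached as far as the arm can. A call with a number of a shift or a turn outside -1 to 1 is refused whole. A call with a gripper value outside its range is refused whole. The fingers move at their own pace and stop on an object; "newtons" is the grip in N (left out, the last holds). Time passes only in rows, so rows that do not move let the fingers close. It gives the time, the measured TCP pose, the force and the opening at its end, in the units of the state.
- r.get_state(): the state, without advancing time (a new reading comes with each control period).
- r.capture(name): name is "scene" or "side" or "wrist"; returns a dict with "pixels" (480x640x3 uint8, blue, green, red), "depth" (480x640 float32, m along the optical axis (not along the pixel's ray), 0 where there is no reading), "fx", "fy", "cx", "cy" (pixels), "rvec" (rotation vector, rad) and "tvec" (3), from world to camera coordinates, as OpenCV has them. Camera axes: x right, y down, z forward; pixel columns grow to the right and rows downward; lengths in m; the calibration is good to about 2 mm. A picture is of the moment at which its call begins.
- r.close_job(): hands the job in, once; it reports no verdict.
The state is a dict: "time_s": time; "joints": joint angles; "qd": joint speeds; "joint_torque": joint torques, N m; "tcp_pos": TCP position; "eef_rot": TCP orientation; "contact_force": force on the tool from outside, world axes, zero at the start; "moment": the same for the moment, N m; "gripper_width": finger opening in m.
Only numpy, scipy, OpenCV 4.12 (cv2) and the standard library are available. Lean on these libraries where they do the work, as an engineer would, in place of code of your own. Each camera call takes 0.05 s, during which the arm holds its last target.

### The job

Set the end stop for the next slot: the knobbed lever under the round drive head stands in its first or second notch; click it round to the fifth notch, letting it settle a moment (about half a second) in the third and again in the fourth, never going past the fifth, and let go of it. Then slide the timber along its channel until its end sits squarely against the stop, pressing only gently so that the stop and lever stay where they were set, and leave it there with the other things on the bench undisturbed.

Things in the scene. Friction and masses are not known exactly. Their poses are not given: they have to be found in the camera images.
- pivot (a point): Point on the upright axis of the index lever, 70 mm above the table, in the fixed stop unit: aluminium base plate 20 mm thick, round grey column (58 mm radius here). This point's axes are the unit's: z up, lever side to -x (roughly towards the robot), timber channel running off to -y.
- head (a point): Centre of the underside of the round grey drive head, on the lever axis, 115 mm above the table. A rim of radius 110 mm, 14 mm thick, carries the head (radius 90 mm, top 165 mm above the table) and a black motor (radius 50 mm, top 225 mm). The rim overhangs half of the knob: fingers straight down hit it; a gripper tilted 35 to 45 degrees, its upper end leaning out from the axis, gets under. Axes: the unit's.
- lever (a joint): Index lever angle (rad), counter-clockwise from above positive. Spring detent with six notches: first 0.0, second 0.25, third 0.50, fourth 0.75, fifth 1.00, sixth 1.25; end stops just beyond. The lever points from the pivot at angle 2.4416 + value counter-clockwise from the unit's +x: first notch at the +y side, fifth just to the -y side of -x. Moving to the next notch takes 10 to 15 N at the knob.
- knob (a point): Centre of the black ball knob, 32 mm diameter, on the lever's end: 112 mm from the lever axis, 70 mm above the table. A round steel rod 10 mm thick, level, joins it to the column. From the knob a flat black thumb piece (12 mm wide, 8 thick) goes on outwards to 168 mm from the axis. Below, a pale sector plate, top 28 mm above the table, has six short black bars, 181 mm from the axis, one at each notch.
- stop_face (a point): Centre of the end face of the steel stop (42 mm wide, 36 mm high), 41 mm above the table; axes the unit's; it looks to -y down the channel. Each click moves it 9 mm to -y. Pushed, it gives slightly against the lever's detent, and a hard push can make it jump; over 15 N is too hard. Behind it (+y) is a steel guide block 60 mm wide, top 90 mm above the table.
- blank_mid (a point): Centre of the light timber, 44 mm wide (x), 160 long (y), 40 high, 0.15 to 0.3 kg, with an 18 x 30 mm through slot centred 40 mm from the middle towards the stop. It lies loose on the 20 mm base plate between two steel guides 50 mm apart, 10 mm high. Channel centre line: unit x = -30 mm from the pivot; plate ends at unit y = -480 mm. Axes as the unit's when straight.
- blank_end (a point): Centre of the timber's end face that is to meet the stop (its +y end), 40 mm above the table.
- blank_tail (a point): Centre of the timber's other end face (its -y end), where it can be pushed, 40 mm above the table.
- brush: Bench brush, 170 mm long, lying in front of the channel. Bystander.
- offcut: Timber offcut 50 x 110 x 40 mm lying behind the channel. Bystander.
- wrench: Steel wrench, 160 mm, lying to the right of the robot. Bystander.
- wax: Closed can, 60 mm diameter, 110 mm high, standing to the right. Bystander.
- driver: Screwdriver, 190 mm, lying to the left of the robot. Bystander.
- tray: Grey sorting tray 130 x 180 x 45 mm, to the right. Bystander.
- mug: White mug, 80 mm wide, 95 mm high, to the right. Bystander.
Mind the look-alikes: they are no part of the job. Leave any purple or turquoise look-alike of the part that bears blank_mid alone.

How it is judged:
By the outcome, as a careful person would: the job done as asked, in the order asked, and still so for the second after the job is handed in, with the robot touching nothing.
It also fails if it takes over 64 s, if anything falls off the work surface, if the arm or the gripper's body presses on something with over 40 N, if the wrist force passes 120 N, or if a joint passes its speed limit or range.

## Working session

There is one attempt and no reset: what is moved stays moved. The work goes in short steps, Python scripts to look and compute and a tool call to move; the robot and the scene stay as the last step left them, time stands still between calls to the robot, and variables do not carry over. Pictures are saved under pics/ and viewed, and the job is handed in when it is done.

Besides the shell and the picture viewer there is one more tool, called after "Emit:" by a JSON object that holds its "method" and its "body". apply_moves: Moves the arm, as the interface text tells. Shift numbers are shares of 0.1 m and turn numbers shares of 1.5 rad, none past 1 either way. Its arguments: {"type":"object","properties":{"slide":{"type":"array"},"turn":{"type":"array"},"jaw":{"type":"array"},"newtons":{"type":"number"}},"required":["slide","turn","jaw"]}

```bash
ls; mkdir -p pics; python3 - <<'E'
from plant import r
import cv2,numpy as np
print(r.get_state())
for n in ("scene","side","wrist"):
    c=r.capture(n); cv2.imwrite(f"pics/{n}0.png",c["pixels"]); np.savez(f"{n}0.npz",**c)
    print(n,c["fx"],c["cx"],c["cy"],c["rvec"],c["tvec"])
E
```

```text
pics
{'time_s': 0.0, 'joints': array([ 8.41146276e+01,  2.05907204e+01,  6.33388322e-01, -2.04537672e-02,
       -7.01337692e+01, -1.65085196e+01]), 'qd': array([ 0.06255984, -0.05410895, -0.03343179,  0.02818925, -0.14085215,
       -0.08617103]), 'joint_torque': array([ 1.28761814e-03, -5.82714915e+01,  2.93049502e+01,  6.99714258e+00,
        6.76459749e-03, -1.57782697e-04]), 'tcp_pos': array([0.25698263, 0.62367071, 0.23962674]), 'eef_rot': array([ 1.7990719e+02, -7.4545229e-03, -2.2400852e+01]), 'contact_force': array([-0.37808863,  0.15534466, -0.90979367]), 'moment': array([0.05072662, 0.04500891, 0.02438358]), 'gripper_width': 0.0874119578220113}
scene 555.5364605007151 316.81059238406266 235.81768989229622 [ 2.07003316  0.66315229 -0.35512778] [-0.39799718 -0.0883916   1.83950774]
side 509.7579753468511 331.5743650393042 244.74916404752108 [ 2.21365812 -0.41266386  0.22878716] [-0.50652823  0.19968423  1.1413743 ]
wrist 427.4981289028941 319.10495552124587 238.02968424433007 [-1.64583338  2.4625044   0.34878502] [ 0.67348727 -0.03519319  0.39164322]
```

View pics/scene0.png

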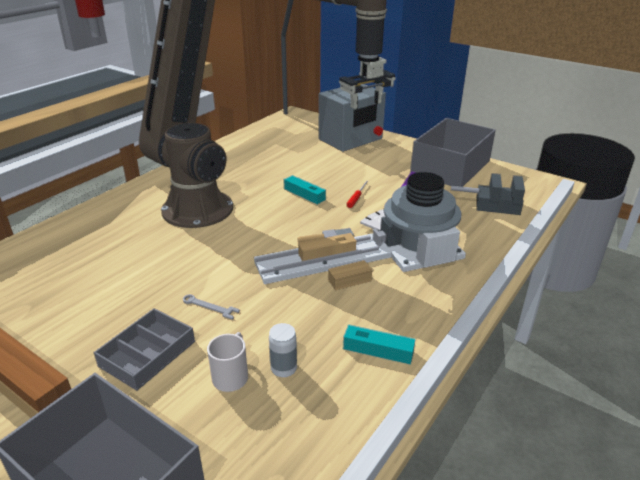

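View pics/side0.png

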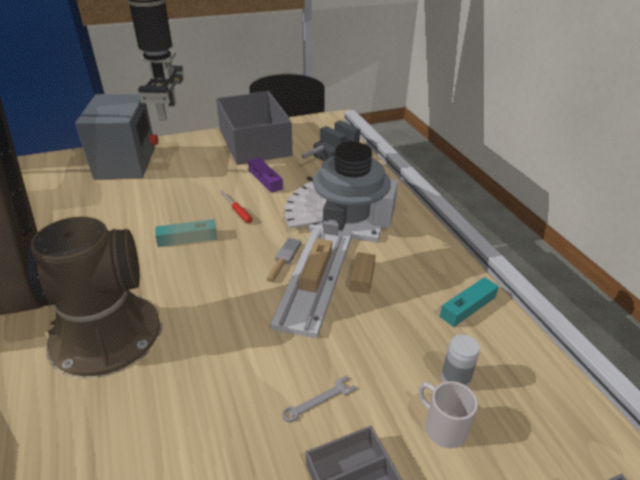

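View pics/wrist0.png

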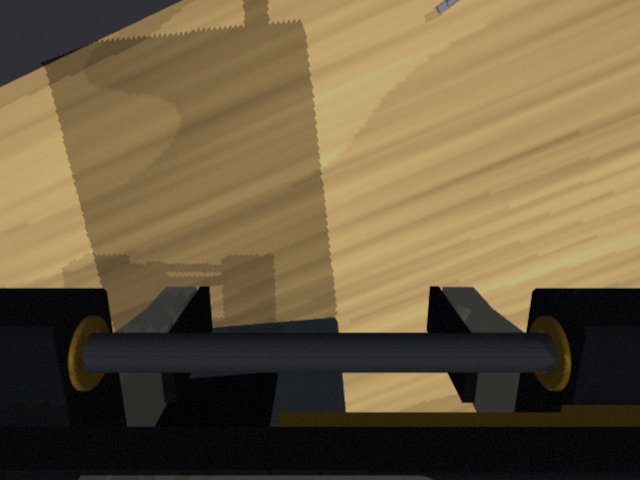

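The light timber in the channel, with slot, is at scene (325,245) and side (317,265). The offcut is behind it at scene (350,275), and the purple and turquoise parts are look-alikes. I'll enlarge this area.

```bash
cat > h.py <<'E'
import cv2,numpy as np
def load(n): return dict(np.load(n+".npz"))
def w2p(c,P):
    R,_=cv2.Rodrigues(c["rvec"]);q=(R@np.atleast_2d(P).T).T+np.ravel(c["tvec"])
    return np.c_[q[:,0]/q[:,2]*c["fx"]+c["cx"],q[:,1]/q[:,2]*c["fy"]+c["cy"]]
def ray(c,u,v):
    R,_=cv2.Rodrigues(c["rvec"]);o=-R.T@np.ravel(c["tvec"])
    d=R.T@np.array([(u-c["cx"])/c["fx"],(v-c["cy"])/c["fy"],1]);return o,d
def atz(c,u,v,z):
    o,d=ray(c,u,v);return o+d*(z-o[2])/d[2]
def cloud(c):
    R,_=cv2.Rodrigues(c["rvec"]);v,u=np.mgrid[:480,:640];Z=c["depth"]
    P=np.stack([(u-c["cx"])/c["fx"]*Z,(v-c["cy"])/c["fy"]*Z,Z],-1)-np.ravel(c["tvec"])
    P=P@R;P[Z==0]=np.nan;return P
E
python3 - <<'E'
from h import *
for n,(x0,y0,x1,y1) in {"scene0":(245,165,475,300),"side0":(260,130,410,340)}.items():
    im=load(n)["pixels"][y0:y1,x0:x1]; s=min(800/im.shape[1],600/im.shape[0])
    cv2.imwrite(f"pics/{n}c.png",cv2.resize(im,None,fx=s,fy=s,interpolation=cv2.INTER_CUBIC));print(s)
from scipy.optimize import least_squares
for n in("scene0","side0"):
    P=cloud(load(n)).reshape(-1,3)
    for lo,hi in((.22,.23),(.16,.17)):
        m=(abs(P[:,2]-(lo+hi)/2)<.005)&(P[:,0]>.3)&(P[:,0]<.9)&(abs(P[:,1]-.15)<.35)
        q=P[m];print(n,lo,m.sum(),q.mean(0),q.min(0),q.max(0),np.median(q[:,2]))
E
```

```text
3.4782608695652173
2.857142857142857
scene0 0.22 522 [0.69780479 0.22014672 0.22615135] [0.64665489 0.17359703 0.22000881] [0.74428535 0.27416983 0.2299888 ] 0.22643005677716516
scene0 0.16 942 [0.70813694 0.19632164 0.1662452 ] [0.60738448 0.13389893 0.16000694] [0.78423836 0.30998189 0.16993808] 0.16647952658909948
side0 0.22 566 [0.6901002  0.22051719 0.22593118] [0.64316898 0.17311044 0.22003734] [0.74161445 0.27714345 0.22965174] 0.22624307835204158
side0 0.16 991 [0.67906436 0.19678255 0.16614128] [0.60195016 0.13501776 0.16021378] [0.78022886 0.31093207 0.16997907] 0.16626773876294432
```

View pics/scene0c.png

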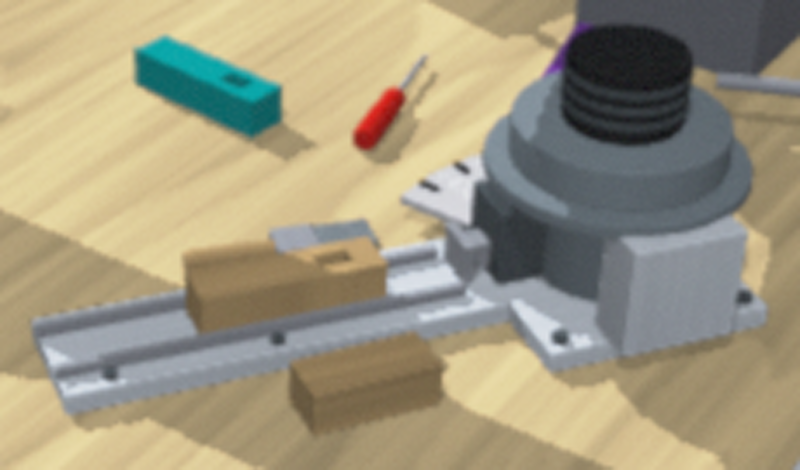

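View pics/side0c.png

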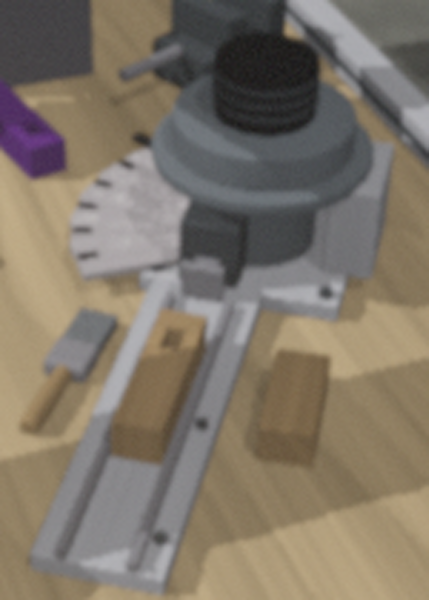

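```bash
python3 - <<'E'
from h import *
# ortho of side & scene at z=.028; x up-range
for n in("side0","scene0"):
    c=load(n)
    xs=np.arange(.25,.95,.001);ys=np.arange(.5,-.35,-.00115)
    for z in(.02,.028):
        X,Y=np.meshgrid(xs[::-1],ys,indexing="ij")
        p=w2p(c,np.c_[X.ravel(),Y.ravel(),np.full(X.size,z)]).astype(np.float32)
        o=cv2.remap(c["pixels"],p[:,0].reshape(X.shape),p[:,1].reshape(X.shape),cv2.INTER_CUBIC)
        o=o[:600]
        for k in range(1,9): cv2.putText(o,f"{.5-k*.1:.1f}",(int(k*.1/.00115),10),0,.35,(0,0,255));
        cv2.imwrite(f"pics/o_{n}_{int(z*1000)}.png",o)
E
```

```text
(no output)
```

View pics/o_side0_20.png

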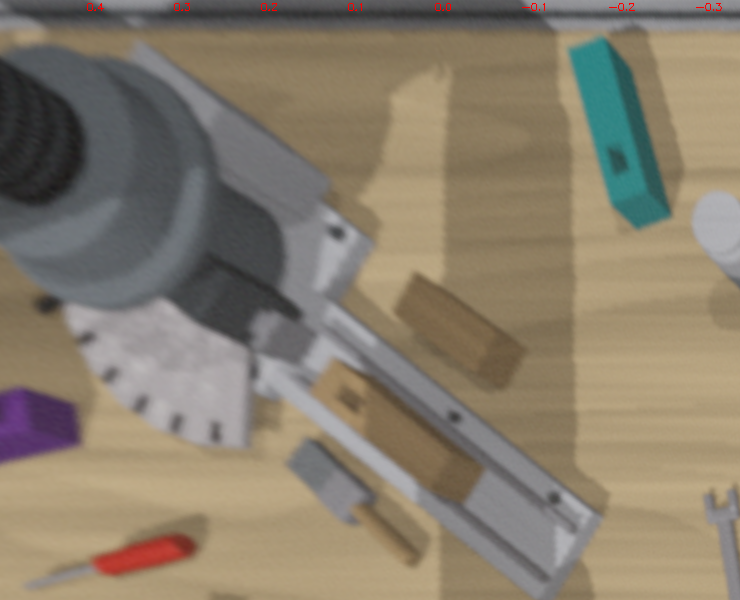

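View pics/o_scene0_20.png

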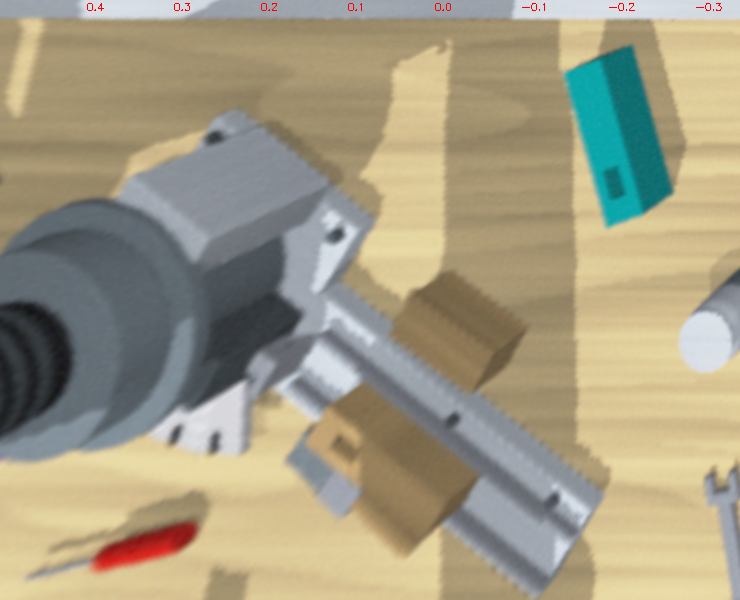

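```bash
cat >> h.py <<'E'
def unit(p): # p=[x,y,yaw] -> func mapping unit coords (z rel table) to world
    c,s=np.cos(p[2]),np.sin(p[2])
    return lambda U:(np.atleast_2d(U)@np.array([[c,s,0],[-s,c,0],[0,0,1]]))+np.array([p[0],p[1],0])
def lev(r,z,v): return np.array([r*np.cos(2.4416+v),r*np.sin(2.4416+v),z])
def draw(img,c,f,v=None,s=1,off=(0,0)):
    def pl(U,col,cl=False):
        q=((w2p(c,f(U))+.5-np.array(off))*s-.5);cv2.polylines(img,[np.round(q*8).astype(int)],cl,col,1,cv2.LINE_AA,3)
    t=np.linspace(0,2*np.pi,60)
    for rr,z in((.05,.225),(.09,.165),(.11,.115),(.11,.129)): pl(np.c_[rr*np.cos(t),rr*np.sin(t),z+0*t],(0,255,255),True)
    for k in range(6): pl([lev(.175,.028,.25*k),lev(.187,.028,.25*k)],(0,0,255))
    pl([[-.055,-.48,.03],[-.055,-.15,.03]],(255,0,255));pl([[-.005,-.48,.03],[-.005,-.15,.03]],(255,0,255))
    if v is not None:
        pl([lev(.168,.07,v),lev(.06,.07,v)],(0,255,0))
E
python3 - <<'E'
from h import *
from scipy.optimize import least_squares
c=load("side0"); sc=load("scene0")
o=np.array([[85,338],[112,374],[142,404],[177,422],[215,431]])
W=np.c_[.949-o[:,1]*.001,.5-o[:,0]*.00115,np.full(5,.02)]
pb=w2p(c,W)
def res(p):
    f=unit(p);r=[(w2p(c,f([lev(.181,.028,.25*(k+1)) for k in range(5)]))-pb).ravel()]
    return np.concatenate(r)
s=least_squares(res,[.694,.222,-.576]);print(s.x,np.degrees(s.x[2]),np.abs(s.fun).max())
f=unit(s.x)
for n,(x0,y0,x1,y1) in {"scene0":(245,165,475,300),"side0":(260,130,410,340)}.items():
    cc=load(n);im=cc["pixels"][y0:y1,x0:x1]; k=min(800/im.shape[1],600/im.shape[0])
    I=cv2.resize(im,None,fx=k,fy=k,interpolation=cv2.INTER_CUBIC);draw(I,cc,f,0,k,(x0,y0));cv2.imwrite(f"pics/{n}d.png",I)
E
```

```text
[ 0.69559456  0.23030329 -0.60921361] -34.90536846748298 0.3602852644326049
```

View pics/scene0d.png

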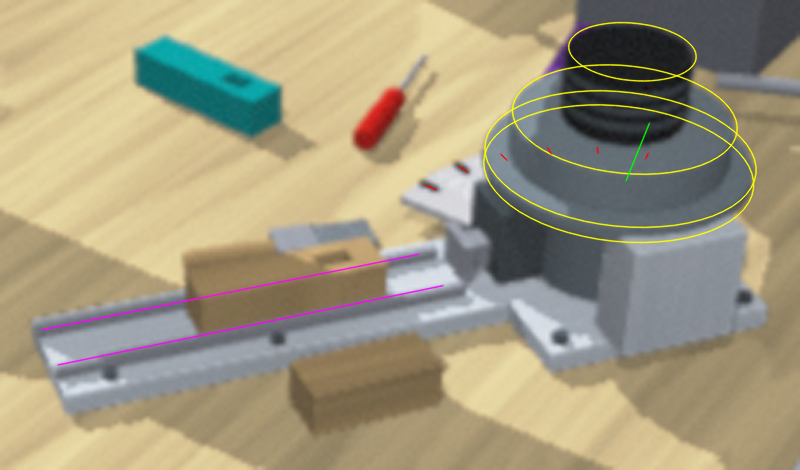

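View pics/side0d.png

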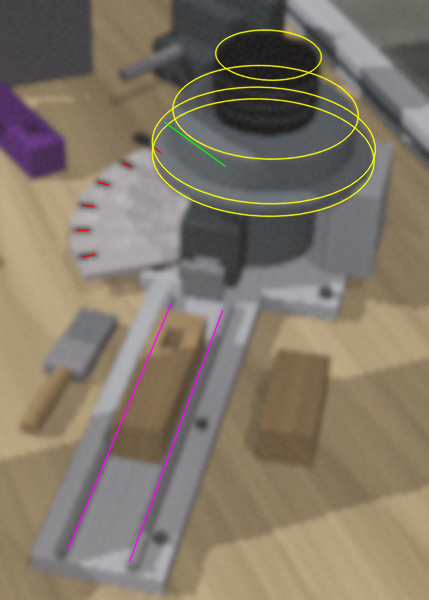

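```bash
cat >> h.py <<'E'
from scipy.spatial.transform import Rotation as Ro
def toolR(e): return Ro.from_euler("xyz",e,degrees=True).as_matrix()
E
python3 - <<'E'
from h import *
c=load("wrist0");R,_=cv2.Rodrigues(c["rvec"]);o=-R.T@c["tvec"].ravel()
T=toolR([179.907,-.0075,-22.4]);p=np.array([.25698,.62367,.23963])
print("cam in tool",T.T@(o-p)); print("cam axes in tool",(R@T).round(3))
print(T.round(3))
E
```

```text
cam in tool [ 0.07648748  0.0003408  -0.14443278]
cam axes in tool [[-0.001  1.    -0.001]
 [-0.96  -0.001 -0.28 ]
 [-0.28   0.001  0.96 ]]
[[ 0.925 -0.381 -0.   ]
 [-0.381 -0.925 -0.002]
 [ 0.     0.002 -1.   ]]
```

```bash
cat >> h.py <<'E'
def Tpose(x,y,z,yaw,tilt):
    "tool: x-axis horizontally along yaw(deg) then tilted about tool y by tilt deg (z leans toward +yaw)"
    R=Ro.from_euler("z",yaw,degrees=True)*Ro.from_euler("x",180,degrees=True)*Ro.from_euler("y",tilt,degrees=True)
    return np.array([x,y,z]),R
def plan(p0,R0,p1,R1,n):
    R0=Ro.from_matrix(R0) if isinstance(R0,np.ndarray) else R0
    rv=(R0.inv()*R1).as_rotvec()/n; R=R0;out=[]
    for k in range(n):
        out.append(R.inv().apply((p1-p0)/n)/.1);R=R*Ro.from_rotvec(rv)
    return np.round(out,3).tolist(),np.round(rv/1.5,4).tolist()
E
python3 - <<'E'
from h import *
from plant import r
P=cloud(load("scene0")).reshape(-1,3);P=np.r_[P,cloud(load("side0")).reshape(-1,3)]
m=(P[:,0]>.1)&(P[:,0]<1.1)&(P[:,1]>-.4)&(P[:,1]<.9)&(P[:,2]<.6)
q=P[m];H=np.zeros((20,26))
np.maximum.at(H,(((q[:,0]-.1)/.05).astype(int),((q[:,1]+.4)/.05).astype(int)),q[:,2])
print("y from -.4 step .05");
for i in range(20): print(f"{.1+.05*i:.2f}",*(f"{int(v*1000):3d}" for v in H[i]))
s=r.get_state()
p1,R1=Tpose(.539,.443,.20,-55,40)
print(*plan(s["tcp_pos"],toolR(s["eef_rot"]),p1,R1,8),sep="\n")
E
```

```text
y from -.4 step .05
0.10   6   8   7   7   8  10 242 265 262 208   6   9   7  45  39   7  11   9  10   9 574 207 208 206 206 206
0.15   8   8   7   7   8   8   8   8   7   8   7   7   8  47  47  10   7   8 338 582 578 204 207 206 206 205
0.20   8   8   7   7   7   7   8   8   8   6   8   6   8  47  45  11   9   9 339 590 575 308   9 136 205 201
0.25   7   7   8   7   6   8   7   8   6   9   7   7   9  49  43   8  10   7 338 593 584 488 338   9   8   9
0.30  14  13   8   7   6  19   9   9   7   8   7   8   7  48  38   7   8   8   7 593 591 393 337   9   9   9
0.35  10  13   8   7  25  35  35  23  25  17   7   8   7  29  30  31  23  19   8   7   7   7   8   6   7   6
0.40   8  14   7   7  36  35  37  63  25  27  25   7   9  28  32  24   9   9   8   9   7 101 126 106   8 108
0.45   6  13   8   8  25  35  68  67  65  32  28  24  25  11   7   7   7  45  45  50 138 135 135 136 135 137
0.50   6   8   8   6   7  21  33  65  68  66  34  25  38  39  36  29  46  46  47  45 135 124   0   0   0 111
0.55   7   8   6   7   6   7  47  45  66  68  64 134 134 134  35  36  37  40   6   7 136 113   0   
[... 613 characters left out ...]
 6   7   9   8   7   6 100 101   7   6   9   7   8
0.90  45  45  46  44  46  45  46  46  45  45  46  46  47  45  46  46  47  45  46  46  46  48  47  47  45  35
0.95  45  47  47  46  48  45  46  46  47  45  48  46  46  46  46  46  47  46  46  46  47  46  50  48  46  39
1.00   2   1   3   4   5   4   2   2   4   2   2   4   4   4   3   4   6   2   4   7   0   2   2   1   4   3
1.05   0   0   0   0   0   0   0   0   0   0   0   0   0   0   0   0   0   0   0   0   0   0   0   0   0   0
[[0.412, 0.075, 0.05], [0.41, 0.045, 0.086], [0.403, 0.014, 0.122], [0.392, -0.016, 0.155], [0.375, -0.047, 0.187], [0.354, -0.076, 0.216], [0.328, -0.105, 0.243], [0.298, -0.133, 0.267]]
[-0.0165, 0.0565, 0.0455]
```

Emit:
{"method": "apply_moves", "body": {"slide": [[0.41, 0.075, 0.05], [0.41, 0.045, 0.085], [0.4, 0.015, 0.12], [0.39, -0.015, 0.155], [0.375, -0.047, 0.187], [0.354, -0.076, 0.216], [0.328, -0.105, 0.243], [0.298, -0.133, 0.267]], "turn": [[-0.0165, 0.0565, 0.0455], [-0.0165, 0.0565, 0.0455], [-0.0165, 0.0565, 0.0455], [-0.0165, 0.0565, 0.0455], [-0.0165, 0.0565, 0.0455], [-0.0165, 0.0565, 0.0455], [-0.0165, 0.0565, 0.0455], [-0.0165, 0.0565, 0.0455]], "jaw": [0, 0, 0, 0, 0, 0, 0, 0]}}

```text
time_s: 0.95
tcp_pos: [0.5394, 0.4429, 0.2008]
eef_rot: [-179.9, -40.1, -55.2]
contact_force: [0.6, 0.2, 1.2]
gripper_width: 0.0875
```

Emit:
{"method": "apply_moves", "body": {"slide": [[0, 0, 0], [0, 0, 0]], "turn": [[0, 0, 0], [0, 0, 0]], "jaw": [0, 0]}}

```text
time_s: 1.15
tcp_pos: [0.5387, 0.4427, 0.1995]
eef_rot: [179.9, -40.0, -55.0]
contact_force: [-0.4, 0.8, 0.7]
gripper_width: 0.0878
```

```bash
python3 - <<'E'
from h import *
from plant import r
s=r.get_state();print(s["time_s"],s["joints"],s["tcp_pos"],s["eef_rot"],s["contact_force"])
print(toolR(s["eef_rot"]).round(3))
c=r.capture("wrist"); cv2.imwrite("pics/w1.png",c["pixels"]); np.savez("wrist1.npz",**c)
E
```

```text
1.15 [ 69.81826387  32.12371358  -9.44768956  32.77047188 -76.55604706
 -50.78777915] [0.53873209 0.44271027 0.19945099] [179.86651444 -39.99523673 -54.98148102] [-0.36799142  0.84415771  0.74024952]
[[ 0.44  -0.82   0.367]
 [-0.627 -0.573 -0.528]
 [ 0.643  0.002 -0.766]]
```

View pics/w1.png

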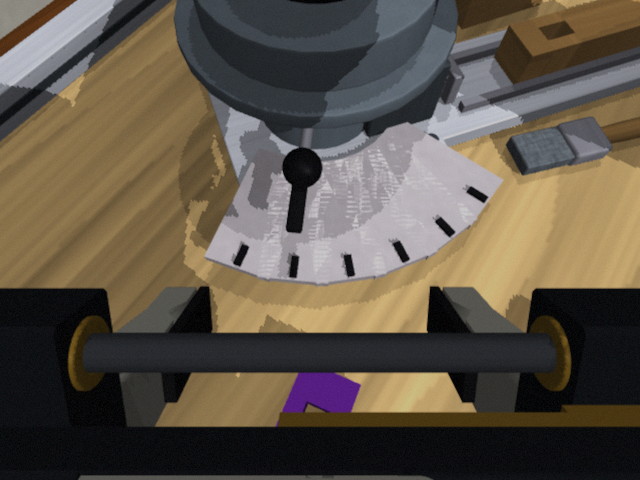

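```bash
python3 - <<'E'
from h import *
c=load("wrist1");I=c["pixels"][90:290,195:505]
cv2.imwrite("pics/w1c.png",cv2.resize(I,None,fx=2.5,fy=2.5,interpolation=cv2.INTER_CUBIC))
g=cv2.cvtColor(I,cv2.COLOR_BGR2GRAY);n,l,st,ce=cv2.connectedComponentsWithStats((g<45).astype(np.uint8))
for k in range(1,n):
    if st[k,4]>25: print(st[k],ce[k]+[195,90])
E
```

```text
[  14    0  111   46 1149] [267.9408181  115.36901654]
[99  0 35  2 60] [311.83333333  90.41666667]
[ 167    0   88   46 1431] [406.96436059 112.06498952]
[  88   57   39   86 1910] [299.62827225 182.39005236]
[272  97  20  15 132] [476.83333333 194.06060606]
[241 128  18  18 144] [444.625      226.47222222]
[198 152  16  20 149] [400.71812081 251.26174497]
[ 39 155  14  21 142] [240.59859155 254.75352113]
[149 165  10  21 137] [348.65693431 265.        ]
[ 95 166   8  21 136] [293.53676471 266.16176471]
[  4 197  10   3  29] [203.65517241 288.03448276]
[235 197  10   3  29] [434.34482759 288.03448276]
```

View pics/w1c.png

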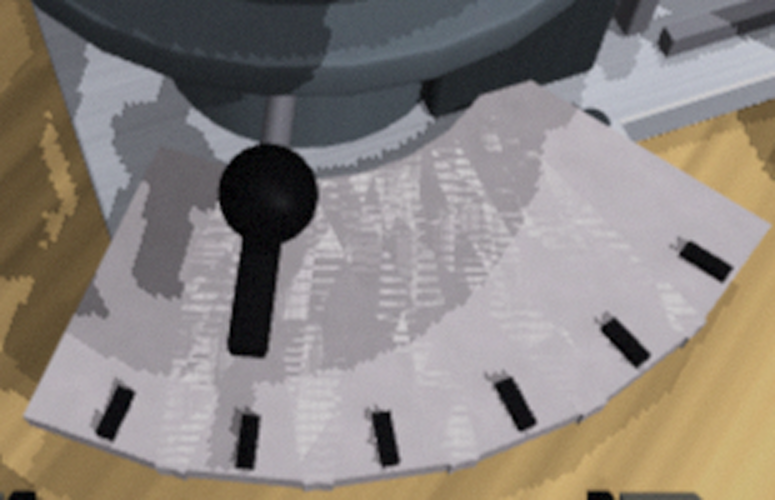

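```bash
python3 - <<'E'
from h import *
from scipy.optimize import least_squares
c=load("wrist1")
pb=np.array([[240.6,254.75],[293.5,266.2],[348.7,265],[400.7,251.3],[444.6,226.5],[476.8,194.1]])
for zz in(.028,.031):
  for cal in(0,1):
    def res(p):
        f=unit(p[:3]);a=(w2p(c,f([lev(.181,zz,.25*k) for k in range(6)]))-pb).ravel()
        k=(w2p(c,f([lev(.112,.07,p[3])]))-[302.2,167.6]).ravel()
        t=(w2p(c,f([lev(.168,.07,p[3])]))-[195+249/2.5,90+353/2.5]).ravel()
        return np.r_[a,k,t*.5]
    s=least_squares(res,[.694,.222,-.58,.25],loss="soft_l1");print(zz,s.x,np.degrees(s.x[2]),res(s.x).round(1))
# bars only
f=unit(s.x[:3])
for n in("scene0","side0"):
    cc=load(n);x0,y0,x1,y1={"scene0":(245,165,475,300),"side0":(260,130,410,340)}[n]
    im=cc["pixels"][y0:y1,x0:x1]; k=min(800/im.shape[1],600/im.shape[0])
    I=cv2.resize(im,None,fx=k,fy=k,interpolation=cv2.INTER_CUBIC);draw(I,cc,f,s.x[3],k,(x0,y0));cv2.imwrite(f"pics/{n}e.png",I)
I=cv2.resize(c["pixels"],None,fx=1.25,fy=1.25)
draw(I,c,f,s.x[3],1.25);cv2.imwrite("pics/w1e.png",I)
E
```

```text
0.028 [ 0.69309626  0.22518639 -0.61102962  0.25412506] -35.0094185906664 [ 0.6  0.2  0.5  0.1  0.2  0.  -0.2 -0.1 -0.6  0.2 -0.7  0.4  0.2 -0.5
 -0.2 -0.3]
0.028 [ 0.69309626  0.22518639 -0.61102962  0.25412506] -35.0094185906664 [ 0.6  0.2  0.5  0.1  0.2  0.  -0.2 -0.1 -0.6  0.2 -0.7  0.4  0.2 -0.5
 -0.2 -0.3]
0.031 [ 0.69262861  0.22604274 -0.61241766  0.25593985] -35.08894694341448 [-0.5 -0.2 -0.2 -0.   0.  -0.1  0.1 -0.2  0.2 -0.1  0.4 -0.2  0.2  0.5
 -0.3  0.3]
0.031 [ 0.69262861  0.22604274 -0.61241766  0.25593985] -35.08894694341448 [-0.5 -0.2 -0.2 -0.   0.  -0.1  0.1 -0.2  0.2 -0.1  0.4 -0.2  0.2  0.5
 -0.3  0.3]
```

View pics/side0e.png

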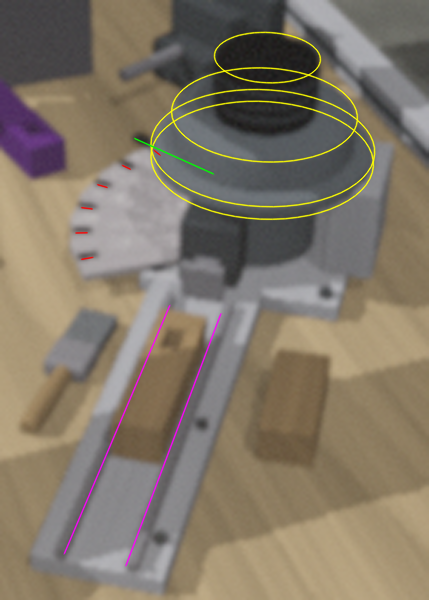

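View pics/w1e.png

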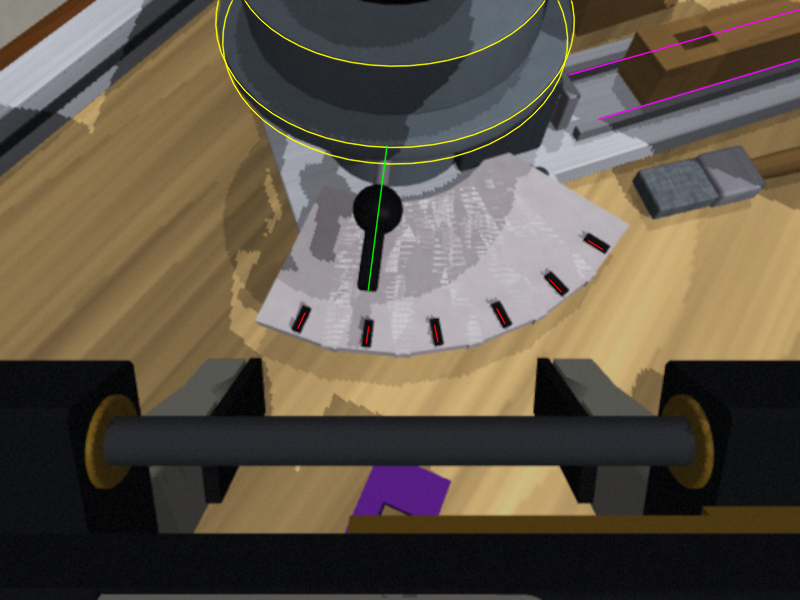

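```bash
cat >> h.py <<'E'
PIV=np.array([.6927,.2257]);YAW=-35.05
def levpose(v,r=.147,z=.066,tilt=40,back=0.):
    phi=np.degrees(2.4416+v)+YAW
    a=np.radians(phi);p,R=Tpose(PIV[0]+r*np.cos(a),PIV[1]+r*np.sin(a),z,phi-180,tilt)
    return p-back*R.as_matrix()[:,2],R
def now():
    from plant import r
    s=r.get_state();return s["tcp_pos"],Ro.from_matrix(toolR(s["eef_rot"])),s
E
python3 - <<'E'
from h import *
p,R,s=now()
a=levpose(.25,back=.08);b=levpose(.25)
print(*plan(p,R,*a,4),sep="\n");print(a[0],b[0]);print(*plan(*a,*b,4),sep="\n")
E
```

```text
[[0.016, -0.054, 0.252], [0.015, -0.059, 0.251], [0.014, -0.063, 0.25], [0.012, -0.067, 0.249]]
[-0.0109, 0.0002, 0.013]
[0.59599623 0.39896301 0.12728356] [0.62105783 0.35406043 0.066     ]
[[0.0, -0.0, 0.2], [0.0, -0.0, 0.2], [0.0, -0.0, 0.2], [0.0, -0.0, 0.2]]
[0.0, 0.0, 0.0]
```

Emit:
{"method": "apply_moves", "body": {"slide": [[0.016, -0.054, 0.252], [0.015, -0.059, 0.251], [0.014, -0.063, 0.25], [0.012, -0.067, 0.249], [0, 0, 0.2], [0, 0, 0.2], [0, 0, 0], [0, 0, 0]], "turn": [[-0.011, 0, 0.013], [-0.011, 0, 0.013], [-0.011, 0, 0.013], [-0.011, 0, 0.013], [0, 0, 0], [0, 0, 0], [0, 0, 0], [0, 0, 0]], "jaw": [0, 0, 0, 0, 0, 0, 0, 0]}}

```text
time_s: 2.0
tcp_pos: [0.6091, 0.3756, 0.0963]
eef_rot: [179.9, -40.0, -60.9]
contact_force: [0.1, -0.3, -0.7]
gripper_width: 0.0875
```

```bash
python3 - <<'E'
from h import *
from plant import r
p,R,s=now();print(s["time_s"],s["joints"],p,s["eef_rot"])
print(*plan(p,R,*levpose(.25),2),sep="\n")
c=r.capture("wrist"); I=c["pixels"].copy();draw(I,c,unit([*PIV,np.radians(YAW)]),.25); cv2.imwrite("pics/w2.png",I); np.savez("wrist2.npz",**c)
E
```

```text
2.0 [ 61.18129364  38.28879438 -13.75272368  36.25880329 -66.83795136
 -55.42020694] [0.60907862 0.37555749 0.09633767] [179.91154487 -39.99243112 -60.89379971]
[[-0.003, -0.0, 0.195], [-0.003, -0.0, 0.195]]
[0.0007, 0.0, -0.0003]
```

View pics/w2.png

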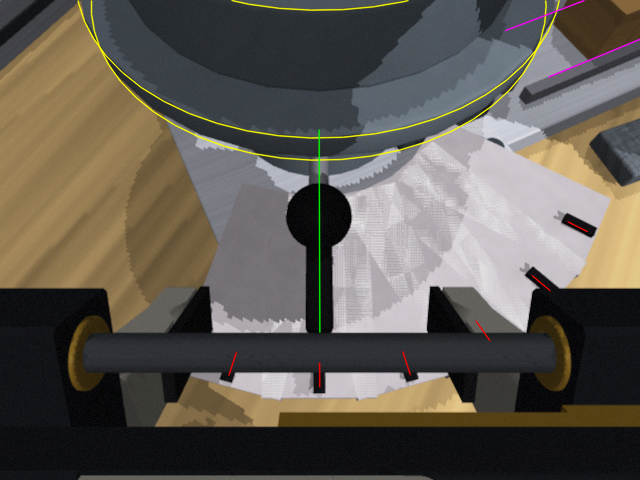

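Emit:
{"method": "apply_moves", "body": {"slide": [[0, 0, 0.195], [0, 0, 0.195], [0, 0, 0], [0, 0, 0], [0, 0, 0], [0, 0, 0], [0, 0, 0], [0, 0, 0]], "turn": [[0, 0, 0], [0, 0, 0], [0, 0, 0], [0, 0, 0], [0, 0, 0], [0, 0, 0], [0, 0, 0], [0, 0, 0]], "jaw": [0, 0, 0.3, 0.6, 0.8, 1, 1, 1], "newtons": 20}}

```text
time_s: 2.85
tcp_pos: [0.6206, 0.3551, 0.0675]
eef_rot: [-180.0, -39.9, -60.9]
contact_force: [0.3, 0.3, -0.2]
gripper_width: 0.0451
```

```bash
python3 - <<'E'
from h import *
from plant import r
p,R,s=now();print(s)
c=r.capture("wrist"); I=c["pixels"].copy();draw(I,c,unit([*PIV,np.radians(YAW)]),.25); cv2.imwrite("pics/w3.png",I); np.savez("wrist3.npz",**c)
E
```

```text
{'time_s': 2.85, 'joints': array([ 59.27041172,  39.31369947, -16.71902698,  38.61546507,
       -62.85500559, -57.12908554]), 'qd': array([-0.14672576,  0.19301018, -0.15292971, -0.04557071,  0.05807785,
       -0.04452409]), 'joint_torque': array([ 5.97646669e-02, -7.24128699e+01,  2.02222931e+01,  4.29929182e+00,
       -1.83783788e+00, -2.20873050e-02]), 'tcp_pos': array([0.62060468, 0.35506033, 0.06747155]), 'eef_rot': array([-179.96900613,  -39.92716681,  -60.86290138]), 'contact_force': array([ 0.27659094,  0.33869179, -0.20841267]), 'moment': array([ 1.86562042,  1.06680245, -0.0155925 ]), 'gripper_width': 0.0451261655631391}
```

View pics/w3.png

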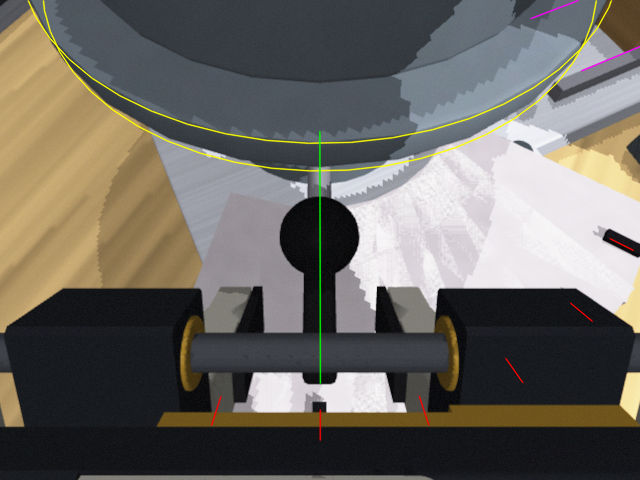

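Emit:
{"method": "apply_moves", "body": {"slide": [[0, 0, 0], [0, 0, 0], [0, 0, 0], [0, 0, 0], [0, 0, 0], [0, 0, 0], [0, 0, 0]], "turn": [[0, 0, 0], [0, 0, 0], [0, 0, 0], [0, 0, 0], [0, 0, 0], [0, 0, 0], [0, 0, 0]], "jaw": [1, 1, 1, 1, 1, 1, 1]}}

```text
time_s: 3.6
tcp_pos: [0.6207, 0.3546, 0.0671]
eef_rot: [180.0, -39.9, -60.9]
contact_force: [1.0, -0.2, -0.4]
gripper_width: 0.012
```

```bash
python3 - <<'E'
from h import *
from plant import r
p,R,s=now();print(s["tcp_pos"],s["contact_force"],s["moment"],s["gripper_width"])
c=r.capture("wrist"); I=c["pixels"].copy();draw(I,c,unit([*PIV,np.radians(YAW)]),.25); cv2.imwrite("pics/w4.png",I); np.savez("wrist4.npz",**c)
E
```

```text
[0.6207003  0.35460242 0.06705891] [ 0.99960157 -0.19678168 -0.43423228] [2.0003504  0.7198114  0.30772088] 0.012003827354655917
```

View pics/w4.png

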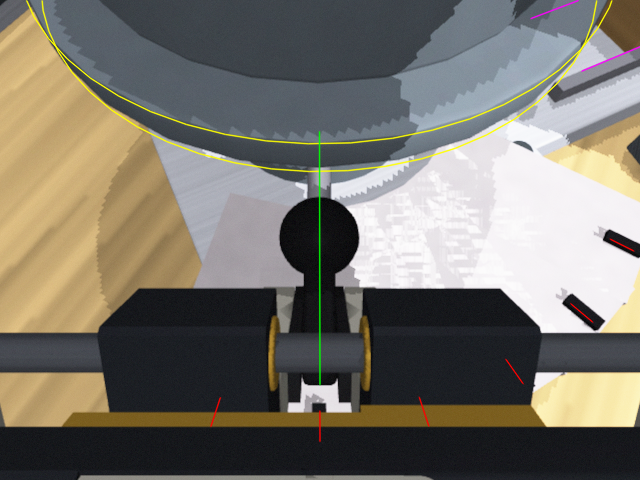

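```bash
python3 - <<'E'
from h import *
d=.25/8
a=levpose(.25);b=levpose(.25+d)
print(*plan(*a,*b,1))
# simulate rounded
for S,T in (([-.0047*0+round(plan(*a,*b,1)[0][0][0],3),*[round(x,3) for x in plan(*a,*b,1)[0][0][1:]]],[round(x,4) for x in plan(*a,*b,1)[1]]),):
    p,R=a
    for k in range(24):
        p=p+R.apply(np.array(S)*.1);R=R*Ro.from_rotvec(np.array(T)*1.5)
    e=levpose(1.0);print(S,T,p-e[0],(R.inv()*e[1]).magnitude())
E
```

```text
[[0.001, 0.046, 0.0]] [0.0134, -0.0, -0.016]
[0.001, 0.046, 0.0] [0.0134, -0.0, -0.016] [ 3.94810514e-05 -2.34343630e-04  1.57822663e-03] 0.0014912604534627846
```

Emit:
{"method": "apply_moves", "body": {"slide": [[0.0005, 0.046, 0], [0.0005, 0.046, 0], [0.0005, 0.046, 0], [0.0005, 0.046, 0], [0.0005, 0.046, 0], [0.0005, 0.046, 0], [0.0005, 0.046, 0], [0.0005, 0.046, 0]], "turn": [[0.0134, 0, -0.016], [0.0134, 0, -0.016], [0.0134, 0, -0.016], [0.0134, 0, -0.016], [0.0134, 0, -0.016], [0.0134, 0, -0.016], [0.0134, 0, -0.016], [0.0134, 0, -0.016]], "jaw": [1, 1, 1, 1, 1, 1, 1, 1], "newtons": 25}}

```text
time_s: 4.45
tcp_pos: [0.5907, 0.3324, 0.0671]
eef_rot: [179.9, -40.0, -46.4]
contact_force: [13.1, -3.1, -5.7]
gripper_width: 0.0117
```

Emit:
{"method": "apply_moves", "body": {"slide": [[0, 0, 0], [0, 0, 0], [0, 0, 0], [0, 0, 0]], "turn": [[0, 0, 0], [0, 0, 0], [0, 0, 0], [0, 0, 0]], "jaw": [1, 1, 1, 1]}}

```text
time_s: 4.85
tcp_pos: [0.591, 0.3326, 0.0671]
eef_rot: [179.9, -39.9, -46.5]
contact_force: [4.8, -2.9, -3.8]
gripper_width: 0.0117
```

```bash
cat > chk.py <<'E'
from h import *
from plant import r
import sys
v=float(sys.argv[1]);n=sys.argv[2]
p,R,s=now();e=levpose(v)
print(s["time_s"],s["contact_force"].round(1),s["gripper_width"],"pos err",(p-e[0]).round(4),"in tool",e[1].inv().apply(p-e[0]).round(4),"rot",np.degrees((e[1].inv()*R).as_rotvec()).round(2))
print("lever angle by tcp",np.arctan2(p[1]-PIV[1],p[0]-PIV[0])-2.4416-np.radians(YAW), np.hypot(*(p[:2]-PIV)))
c=r.capture("wrist"); I=c["pixels"].copy();draw(I,c,unit([*PIV,np.radians(YAW)]),v); cv2.imwrite(f"pics/{n}.png",I); np.savez(n+".npz",**c)
E
python3 chk.py .5 w5
```

```text
4.85 [ 4.8 -2.9 -3.8] 0.011712141143081388 pos err [-0.0005  0.0002  0.0011] in tool [ 0.0003  0.0002 -0.0012] rot [-0.06 -0.06  0.01]
lever angle by tcp 0.5015308982919617 0.14753325437817638
```

View pics/w5.png

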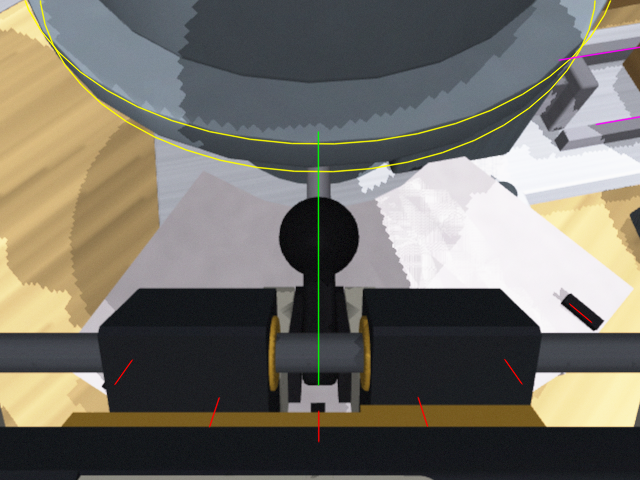

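Emit:
{"method": "apply_moves", "body": {"slide": [[0, 0, 0], [0, 0, 0], [0, 0, 0], [0, 0, 0]], "turn": [[0, 0, 0], [0, 0, 0], [0, 0, 0], [0, 0, 0]], "jaw": [1, 1, 1, 1]}}

```text
time_s: 5.3
tcp_pos: [0.5909, 0.3325, 0.0671]
eef_rot: [179.9, -40.0, -46.5]
contact_force: [4.9, -2.8, -4.1]
gripper_width: 0.0115
```

Emit:
{"method": "apply_moves", "body": {"slide": [[0.0005, 0.046, 0], [0.0005, 0.046, 0], [0.0005, 0.046, 0], [0.0005, 0.046, 0], [0.0005, 0.046, 0], [0.0005, 0.046, 0], [0.0005, 0.046, 0], [0.0005, 0.046, 0]], "turn": [[0.0134, 0, -0.016], [0.0134, 0, -0.016], [0.0134, 0, -0.016], [0.0134, 0, -0.016], [0.0134, 0, -0.016], [0.0134, 0, -0.016], [0.0134, 0, -0.016], [0.0134, 0, -0.016]], "jaw": [1, 1, 1, 1, 1, 1, 1, 1]}}

```text
time_s: 6.1
tcp_pos: [0.5675, 0.3037, 0.0672]
eef_rot: [179.9, -40.0, -32.1]
contact_force: [22.1, -3.0, -14.3]
gripper_width: 0.0116
```

Emit:
{"method": "apply_moves", "body": {"slide": [[0, 0, 0], [0, 0, 0], [0, 0, 0], [0, 0, 0], [0, 0, 0], [0, 0, 0]], "turn": [[0, 0, 0], [0, 0, 0], [0, 0, 0], [0, 0, 0], [0, 0, 0], [0, 0, 0]], "jaw": [1, 1, 1, 1, 1, 1]}}

```text
time_s: 6.7
tcp_pos: [0.5677, 0.3039, 0.0671]
eef_rot: [179.9, -40.0, -32.2]
contact_force: [9.7, -2.9, -8.7]
gripper_width: 0.0116
```

```bash
python3 chk.py .75 w6
```

```text
6.7 [ 9.7 -2.9 -8.7] 0.01160479075643979 pos err [-0.0006 -0.0001  0.0011] in tool [ 0.0004  0.0004 -0.0011] rot [-0.11 -0.05  0.01]
lever angle by tcp 0.7529676120161171 0.14743949509358603
```

View pics/w6.png

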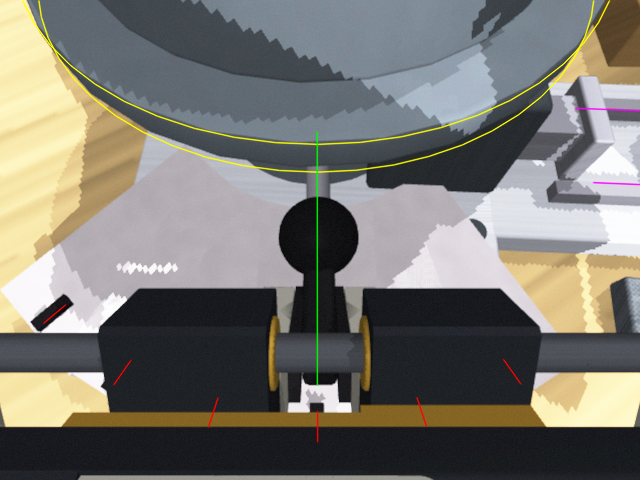

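Emit:
{"method": "apply_moves", "body": {"slide": [[0, 0, 0.005], [0, 0, 0.005], [0, 0, 0]], "turn": [[0, 0, 0], [0, 0, 0], [0, 0, 0]], "jaw": [1, 1, 1]}}

```text
time_s: 7.05
tcp_pos: [0.5681, 0.3043, 0.067]
eef_rot: [180.0, -40.0, -32.2]
contact_force: [3.3, -1.9, -2.3]
gripper_width: 0.0118
```

Emit:
{"method": "apply_moves", "body": {"slide": [[0.0005, 0.046, 0], [0.0005, 0.046, 0], [0.0005, 0.046, 0], [0.0005, 0.046, 0], [0.0005, 0.046, 0], [0.0005, 0.046, 0], [0.0005, 0.046, 0], [0.0005, 0.038, 0]], "turn": [[0.0134, 0, -0.016], [0.0134, 0, -0.016], [0.0134, 0, -0.016], [0.0134, 0, -0.016], [0.0134, 0, -0.016], [0.0134, 0, -0.016], [0.0134, 0, -0.016], [0.011, 0, -0.013]], "jaw": [1, 1, 1, 1, 1, 1, 1, 1]}}

```text
time_s: 7.85
tcp_pos: [0.5479, 0.2782, 0.0793]
eef_rot: [177.8, -38.9, -18.3]
contact_force: [21.3, -11.2, -29.7]
gripper_width: 0.0117
```

Emit:
{"method": "apply_moves", "body": {"slide": [[0, 0, 0], [0, 0, 0], [0, 0, 0], [0, 0, 0]], "turn": [[0, 0, 0], [0, 0, 0], [0, 0, 0], [0, 0, 0]], "jaw": [1, 1, 1, 1]}}

```text
time_s: 8.25
tcp_pos: [0.5478, 0.2784, 0.0795]
eef_rot: [177.9, -38.9, -18.3]
contact_force: [14.1, -10.3, -18.8]
gripper_width: 0.0115
```

```bash
python3 chk.py 1.0 w7
```

```text
8.25 [ 14.1 -10.3 -18.8] 0.011483889781499803 pos err [-0.005   0.0077  0.0135] in tool [ 0.0033 -0.0058 -0.0149] rot [-2.43 -1.07  0.32]
lever angle by tcp 0.9626489280742729 0.1541949687184938
```

View pics/w7.png

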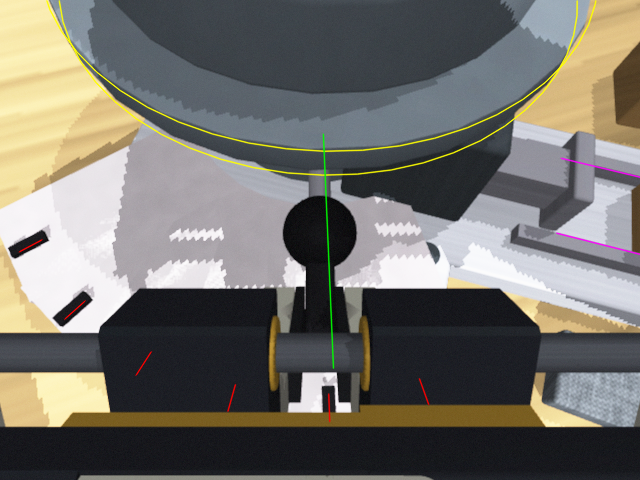

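```bash
python3 - <<'E'
from h import *
p,R,s=now();print(s["joints"],s["qd"],s["moment"])
E
```

```text
[ 45.28741717  19.17057914 -57.00223782  95.22490729 -35.56073296
 -65.12227019] [ 0.17847666  0.06504485 -0.04050261  0.10483479  0.00189497 -0.08975382] [-0.33866623  2.38434549 -0.99711195]
```

J4 is at its range end (95.2°), so the arm lagged at the end. The lever is past the midpoint towards the fifth notch, so I'll open the jaws and let the detent draw it home.

Emit:
{"method": "apply_moves", "body": {"slide": [[0, 0, 0], [0, 0, 0], [0, 0, 0], [0, 0, 0], [0, 0, 0]], "turn": [[0, 0, 0], [0, 0, 0], [0, 0, 0], [0, 0, 0], [0, 0, 0]], "jaw": [0.8, 0.75, 0.7, 0.65, 0.6]}}

```text
time_s: 8.8
tcp_pos: [0.5492, 0.2845, 0.0835]
eef_rot: [178.4, -39.2, -18.2]
contact_force: [0.0, 0.4, -0.1]
gripper_width: 0.0328
```

```bash
python3 chk.py 1.0 w8;python3 - <<'E'
from h import *
p,R,s=now();print(s["joints"])
E
```

```text
8.8 [ 0.   0.4 -0.1] 0.03284431013475886 pos err [-0.0036  0.0137  0.0175] in tool [ 0.0054 -0.0119 -0.0183] rot [-1.81 -0.85  0.23]
lever angle by tcp 0.9229727005594508 0.15504543947737906
[ 45.46801989  18.96395537 -56.70610139  95.50445126 -35.49104943
 -65.11780341]
```

View pics/w8.png

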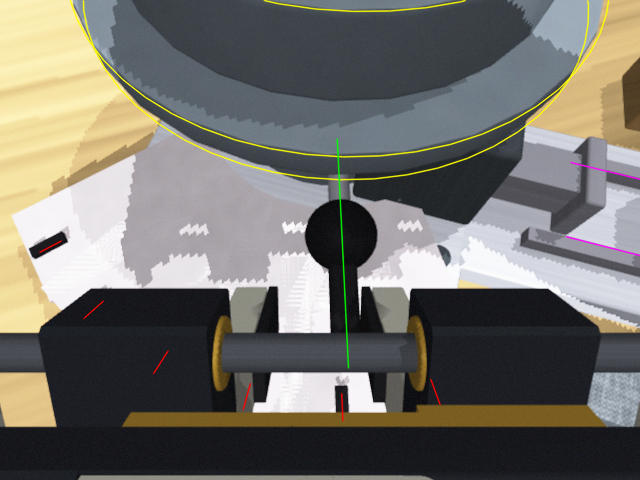

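```bash
python3 - <<'E'
from h import *
p,R,s=now()
a=np.radians(np.degrees(2.4416+1)+YAW)
rad=np.array([np.cos(a),np.sin(a),0])
b=(p+rad*.004+[0,0,.012],R*Ro.from_euler("y",-12,degrees=True))
print(*plan(p,R,*b,3),sep="\n")
t,R2=Tpose(*(b[0]+rad*.03+[0,0,.08]),-18,5)
print(*plan(*b,t,R2,5),sep="\n");print(t)
E
```

```text
[[0.015, 0.001, -0.039], [0.012, 0.001, -0.04], [0.009, 0.001, -0.041]]
[-0.0, -0.0465, -0.0]
[[0.02, 0.005, -0.17], [0.006, 0.004, -0.171], [-0.007, 0.003, -0.171], [-0.02, 0.002, -0.17], [-0.033, 0.001, -0.168]]
[0.0035, -0.0516, -0.0019]
[0.5170221  0.29511388 0.17565949]
```

Emit:
{"method": "apply_moves", "body": {"slide": [[0.015, 0, -0.039], [0.012, 0, -0.04], [0.009, 0, -0.041]], "turn": [[0, -0.0465, 0], [0, -0.0465, 0], [0, -0.0465, 0]], "jaw": [0.2, 0.2, 0.2]}}

```text
time_s: 9.15
tcp_pos: [0.5458, 0.2858, 0.0956]
eef_rot: [178.7, -27.3, -18.6]
contact_force: [1.9, -0.5, 1.6]
gripper_width: 0.0536
```

```bash
python3 chk.py 1.0 w9;python3 - <<'E'
from h import *
p,R,s=now();print(s["joints"],p,s["eef_rot"])
E
```

```text
9.15 [ 1.9 -0.5  1.6] 0.05362307762728664 pos err [-0.007   0.015   0.0296] in tool [ 0.0104 -0.0121 -0.0299] rot [ -1.75 -12.72   0.47]
lever angle by tcp 0.9235583237740441 0.15867772221573512
[ 51.79543753  16.66008771 -49.1490242   60.28032939 -30.00298338
 -35.89933291] [0.54607016 0.28445622 0.09595856] [178.82360315 -26.9092948  -19.09460374]
```

View pics/w9.png

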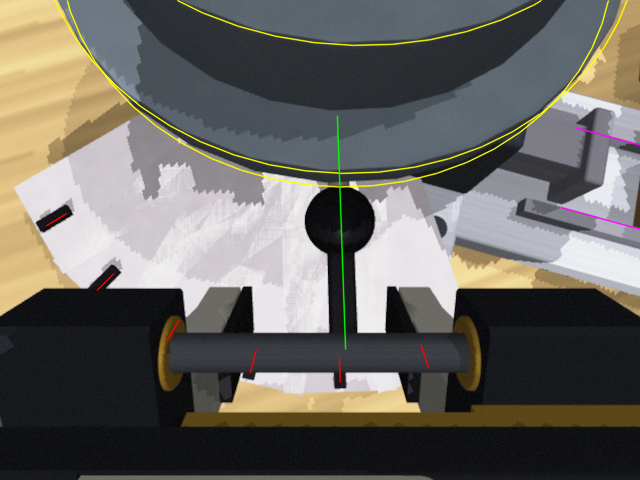

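The lever stands at the fifth bar (340,375), free of both pads. Next I'll retreat upward.

Emit:
{"method": "apply_moves", "body": {"slide": [[0.02, 0.005, -0.17], [0.006, 0.004, -0.17], [-0.007, 0.003, -0.17], [-0.02, 0.002, -0.17], [-0.033, 0, -0.17], [0, 0, 0]], "turn": [[0.0035, -0.0516, -0.002], [0.0035, -0.0516, -0.002], [0.0035, -0.0516, -0.002], [0.0035, -0.0516, -0.002], [0.0035, -0.0516, -0.002], [0, 0, 0]], "jaw": [0.2, 0.2, 0.5, 1, 1, 1]}}

```text
time_s: 9.8
tcp_pos: [0.5243, 0.2948, 0.1734]
eef_rot: [179.9, -7.7, -18.4]
contact_force: [0.4, 0.4, -0.9]
gripper_width: 0.0432
```

```bash
python3 chk.py 1.0 w10;python3 - <<'E'
from h import *
p,R,s=now();print(s["joints"],p,s["eef_rot"])
E
```

```text
9.8 [ 0.4  0.4 -0.9] 0.043210328793737325 pos err [-0.0285  0.024   0.1074] in tool [ 0.0426 -0.0141 -0.1044] rot [ -0.29 -32.33   0.48]
lever angle by tcp 0.9224707243046877 0.18202823870389923
[ 52.41666028  14.02202925 -22.43908007   9.43940197 -51.59278482
  13.38470941] [0.52366839 0.29348652 0.17154148] [179.7641763   -7.73633292 -18.43593025]
```

View pics/w10.png

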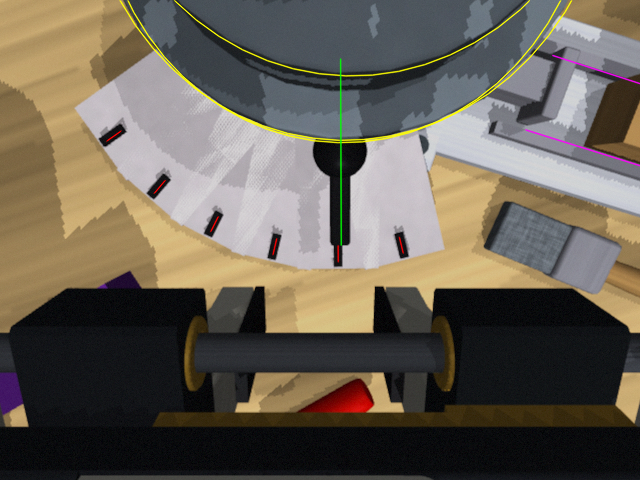

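```bash
python3 - <<'E'
from h import *
f=unit([*PIV,np.radians(YAW)])
# ortho in unit frame at z=.06 from three views. 2px/mm; unit y horizontal from -.48..-.08, x from -.1..+.05
for n in("side0","scene0"):
    c=load(n)
    xs=np.arange(-.10,.05,.0005);ys=np.arange(-.48,-.08,.0005)
    X,Y=np.meshgrid(xs,ys,indexing="ij")
    p=w2p(c,f(np.c_[X.ravel(),Y.ravel(),np.full(X.size,.06)])).astype(np.float32)
    o=cv2.remap(c["pixels"],p[:,0].reshape(X.shape),p[:,1].reshape(X.shape),cv2.INTER_CUBIC)
    for k in range(0,8): cv2.line(o,(k*100,0),(k*100,12),(0,0,255));cv2.putText(o,f"{-480+50*k}",(k*100,12),0,.4,(0,0,255))
    for xx in(-.052,-.008):cv2.line(o,(0,int((xx+.1)*2000)),(800,int((xx+.1)*2000)),(255,0,255),1)
    cv2.imwrite(f"pics/u_{n}.png",o)
a=cv2.imread("pics/u_side0.png");b=cv2.imread("pics/u_scene0.png");cv2.imwrite("pics/u.png",np.vstack([a[:290],b[:290]]))
E
```

```text
(no output)
```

View pics/u.png

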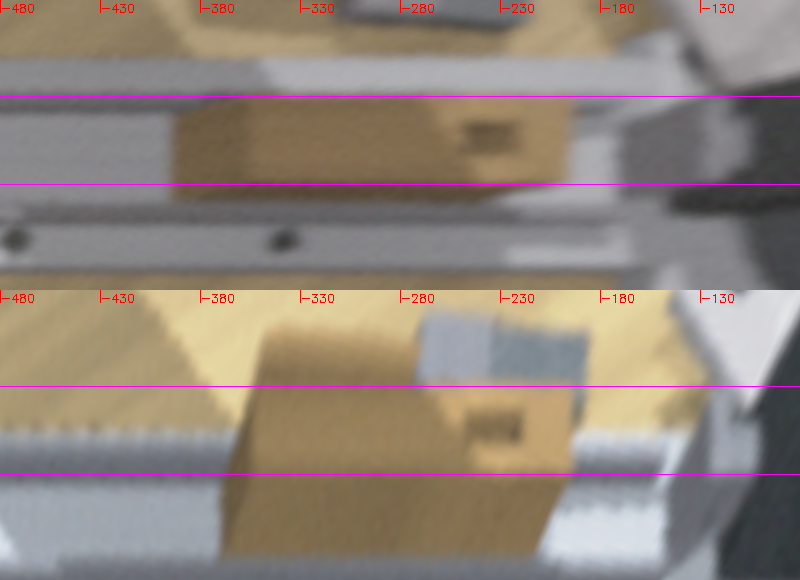

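```bash
python3 - <<'E'
from h import *
from plant import r
f=unit([*PIV,np.radians(YAW)])
out=[]
cs=r.capture("side");np.savez("side1.npz",**cs)
for n in("side1","wrist10"):
    c=load(n)
    xs=np.arange(-.10,.05,.0005);ys=np.arange(-.48,-.08,.0005)
    X,Y=np.meshgrid(xs,ys,indexing="ij")
    p=w2p(c,f(np.c_[X.ravel(),Y.ravel(),np.full(X.size,.06)])).astype(np.float32)
    o=cv2.remap(c["pixels"],p[:,0].reshape(X.shape),p[:,1].reshape(X.shape),cv2.INTER_CUBIC)
    for k in range(0,8): cv2.line(o,(k*100,0),(k*100,12),(0,0,255));cv2.putText(o,f"{-480+50*k}",(k*100,12),0,.4,(0,0,255))
    for xx in(-.052,-.008):cv2.line(o,(0,int((xx+.1)*2000)),(800,int((xx+.1)*2000)),(255,0,255),1)
    out.append(o[:290])
cv2.imwrite("pics/u1.png",np.vstack(out))
E
```

```text
Traceback (most recent call last):
  File "h.py", line 2, in load
    def load(n): return dict(np.load(n+".npz"))
                             ~~~~~~~^^^^^^^^^^
FileNotFoundError: [Errno 2] No such file or directory: 'wrist10.npz'
```

```bash
cat > uv.py <<'E'
from h import *
import sys
f=unit([*PIV,np.radians(YAW)])
out=[]
for n in sys.argv[2:]:
    c=load(n)
    xs=np.arange(-.10,.05,.0005);ys=np.arange(-.48,-.08,.0005)
    X,Y=np.meshgrid(xs,ys,indexing="ij")
    p=w2p(c,f(np.c_[X.ravel(),Y.ravel(),np.full(X.size,.06)])).astype(np.float32)
    o=cv2.remap(c["pixels"],p[:,0].reshape(X.shape),p[:,1].reshape(X.shape),cv2.INTER_CUBIC)
    for k in range(0,8): cv2.line(o,(k*100,0),(k*100,12),(0,0,255));cv2.putText(o,f"{-480+50*k}",(k*100,12),0,.4,(0,0,255))
    for xx in(-.052,-.008):cv2.line(o,(0,int((xx+.1)*2000)),(800,int((xx+.1)*2000)),(255,0,255),1)
    out.append(o[:290])
cv2.imwrite(sys.argv[1],np.vstack(out))
E
python3 uv.py pics/u1.png side1 w10
```

```text
(no output)
```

View pics/u1.png

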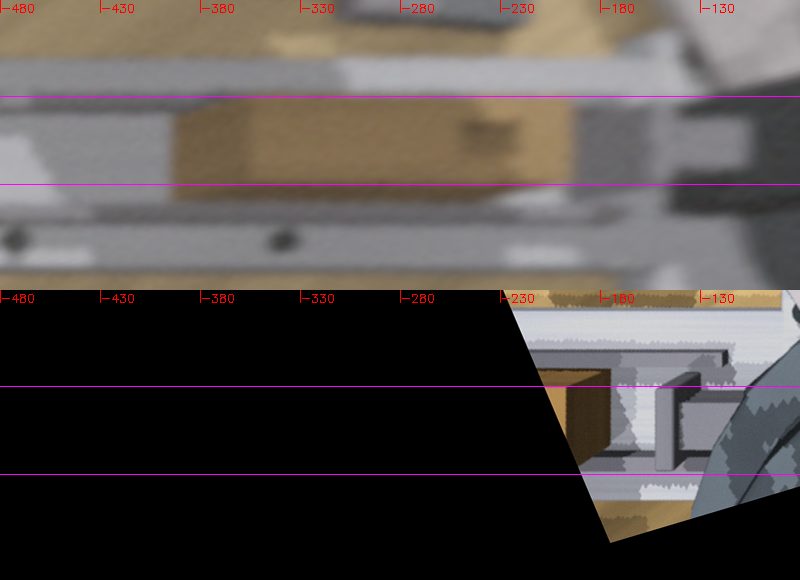

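```bash
python3 - <<'E'
from h import *
p,R,s=now()
f=unit([*PIV,np.radians(YAW)])
w=f([[-.030,-.41,.14]])[0];print(w)
t,R2=Tpose(*w,YAW,0)
print(*plan(p,R,t,R2,12),sep="\n")
E
```

```text
[ 0.43268113 -0.09271826  0.14      ]
[[0.027, 0.328, 0.031], [0.035, 0.327, 0.031], [0.043, 0.326, 0.031], [0.051, 0.325, 0.031], [0.059, 0.324, 0.031], [0.068, 0.322, 0.03], [0.076, 0.32, 0.03], [0.084, 0.318, 0.029], [0.092, 0.316, 0.028], [0.1, 0.314, 0.028], [0.107, 0.311, 0.027], [0.115, 0.309, 0.026]]
[-0.0007, -0.0075, 0.0161]
```

Emit:
{"method": "apply_moves", "body": {"slide": [[0.027, 0.328, 0.031], [0.035, 0.327, 0.031], [0.043, 0.326, 0.031], [0.051, 0.325, 0.031], [0.059, 0.324, 0.031], [0.068, 0.322, 0.03], [0.076, 0.32, 0.03], [0.084, 0.318, 0.029]], "turn": [[-0.0007, -0.0075, 0.016], [-0.0007, -0.0075, 0.016], [-0.0007, -0.0075, 0.016], [-0.0007, -0.0075, 0.016], [-0.0007, -0.0075, 0.016], [-0.0007, -0.0075, 0.016], [-0.0007, -0.0075, 0.016], [-0.0007, -0.0075, 0.016]], "jaw": [1, 1, 1, 1, 1, 1, 1, 1]}}

```text
time_s: 10.7
tcp_pos: [0.4608, 0.0333, 0.1484]
eef_rot: [179.8, -2.4, -29.4]
contact_force: [-0.2, -0.8, -0.3]
gripper_width: 0.0005
```

Emit:
{"method": "apply_moves", "body": {"slide": [[0.092, 0.316, 0.028], [0.1, 0.314, 0.028], [0.107, 0.311, 0.027], [0.115, 0.309, 0.026], [0, 0, 0], [0, 0, 0]], "turn": [[-0.0007, -0.0075, 0.016], [-0.0007, -0.0075, 0.016], [-0.0007, -0.0075, 0.016], [-0.0007, -0.0075, 0.016], [0, 0, 0], [0, 0, 0]], "jaw": [1, 1, 1, 1, 1, 1]}}

```text
time_s: 11.3
tcp_pos: [0.4313, -0.0941, 0.1386]
eef_rot: [179.7, 0.2, -35.0]
contact_force: [-0.0, 0.2, 0.7]
gripper_width: 0.0004
```

```bash
cat > wc.py <<'E'
from h import *
from plant import r
import sys
n=sys.argv[1]
p,R,s=now();print(s["time_s"],s["joints"].round(1),p.round(4),s["eef_rot"].round(2),s["contact_force"].round(1),s["gripper_width"])
f=unit([*PIV,np.radians(YAW)])
M=f(np.eye(3))-f([[0,0,0]]);print("unit tcp",(M@(p-[*PIV,0])).round(4),"force unit",(M@s["contact_force"]).round(1))
if len(sys.argv)>2:
    c=r.capture("wrist"); cv2.imwrite(f"pics/{n}.png",c["pixels"]); np.savez(n+".npz",**c)
E
python3 wc.py w11 1
```

```text
11.3 [ 13.5   4.1 -35.7   0.1 -50.6  41.5] [ 0.4313 -0.0941  0.1386] [ 1.7973e+02  1.7000e-01 -3.4990e+01] [-0.   0.2  0.7] 0.0004107244545776406
unit tcp [-0.0303 -0.4119  0.1386] force unit [-0.2  0.1  0.7]
```

View pics/w11.png

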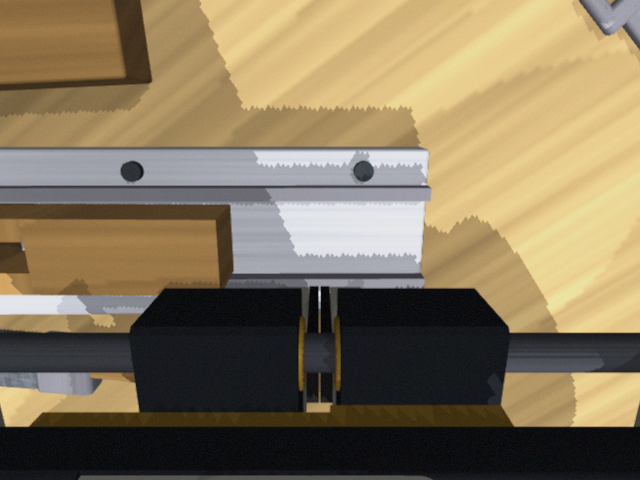

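Emit:
{"method": "apply_moves", "body": {"slide": [[0, 0.1, 0.2], [0, 0.1, 0.2], [0, 0.1, 0.2], [0, 0, 0.2], [0, 0, 0.13], [0, 0, 0], [0, 0, 0]], "turn": [[0, 0, 0], [0, 0, 0], [0, 0, 0], [0, 0, 0], [0, 0, 0], [0, 0, 0], [0, 0, 0]], "jaw": [1, 1, 1, 1, 1, 1, 1]}}

```text
time_s: 12.05
tcp_pos: [0.4149, -0.1168, 0.0465]
eef_rot: [179.8, 0.2, -34.8]
contact_force: [-0.6, -0.1, 0.6]
gripper_width: -0.0
```

```bash
python3 wc.py w12 1; python3 - <<'E'
from h import *
from plant import r
for n,(x0,y0,x1,y1) in {"side":(250,190,410,350),"scene":(230,190,400,310)}.items():
    c=r.capture(n);np.savez(n+"2.npz",**c)
    im=c["pixels"][y0:y1,x0:x1];k=600/im.shape[0] if n=="side" else 780/im.shape[1]
    cv2.imwrite(f"pics/{n}2c.png",cv2.resize(im,None,fx=k,fy=k,interpolation=cv2.INTER_CUBIC))
E
```

```text
12.05 [ 10.7  11.4 -43.2  -0.  -35.7  44.6] [ 0.4149 -0.1168  0.0465] [179.83   0.19 -34.78] [-0.6 -0.1  0.6] -3.5881491417545305e-05
unit tcp [-0.0307 -0.44    0.0465] force unit [-0.4 -0.5  0.6]
```

View pics/side2c.png

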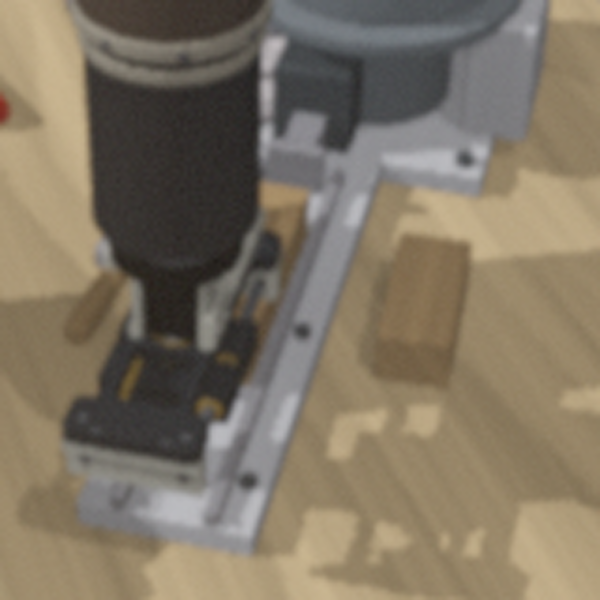

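View pics/scene2c.png

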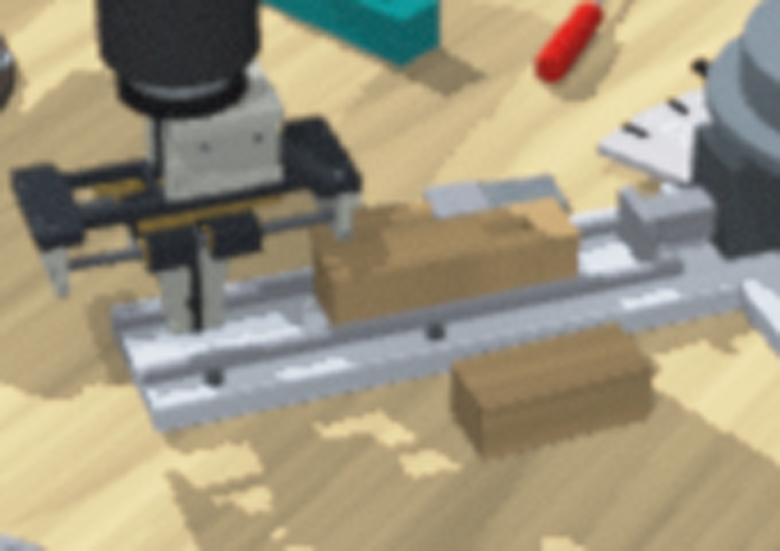

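View pics/w12.png

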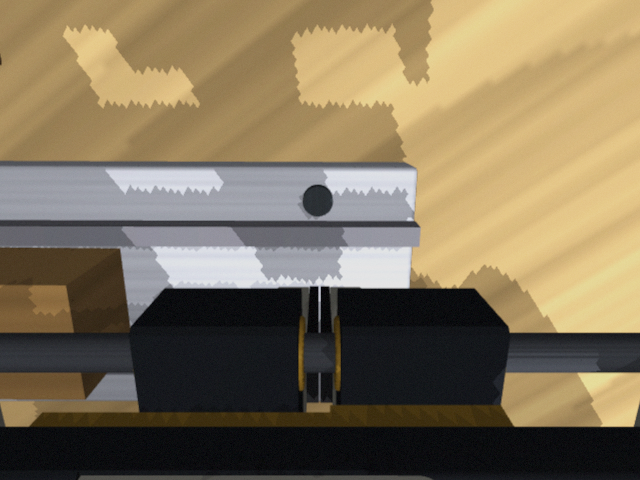

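Emit:
{"method": "apply_moves", "body": {"slide": [[0, -0.1, 0], [0, -0.1, 0], [0, -0.1, 0], [0, -0.1, 0], [0, -0.1, 0], [0, -0.1, 0], [0, -0.1, 0], [0, -0.1, 0]], "turn": [[0, 0, 0], [0, 0, 0], [0, 0, 0], [0, 0, 0], [0, 0, 0], [0, 0, 0], [0, 0, 0], [0, 0, 0]], "jaw": [1, 1, 1, 1, 1, 1, 1, 1]}}

```text
time_s: 13.0
tcp_pos: [0.4605, -0.0513, 0.0461]
eef_rot: [179.8, 0.2, -34.9]
contact_force: [-1.3, -2.4, 2.3]
gripper_width: 0.0004
```

Emit:
{"method": "apply_moves", "body": {"slide": [[0, 0, 0], [0, 0, 0]], "turn": [[0, 0, 0], [0, 0, 0]], "jaw": [1, 1]}}

```text
time_s: 13.2
tcp_pos: [0.4605, -0.0515, 0.0461]
eef_rot: [179.9, 0.2, -34.9]
contact_force: [0.5, -0.7, 0.7]
gripper_width: 0.0007
```

```bash
python3 wc.py w13 1; python3 - <<'E'
from h import *
from plant import r
for n,(x0,y0,x1,y1) in {"scene":(230,190,400,310)}.items():
    c=r.capture(n);np.savez(n+"3.npz",**c)
    im=c["pixels"][y0:y1,x0:x1];k=780/im.shape[1]
    cv2.imwrite(f"pics/{n}3c.png",cv2.resize(im,None,fx=k,fy=k,interpolation=cv2.INTER_CUBIC))
E
```

```text
13.2 [ 18.   14.1 -39.2  -0.2 -36.9  37.3] [ 0.4605 -0.0515  0.0461] [179.9    0.19 -34.87] [ 0.5 -0.7  0.7] 0.0007331849444219071
unit tcp [-0.0308 -0.3603  0.0461] force unit [ 0.9 -0.3  0.7]
```

View pics/scene3c.png

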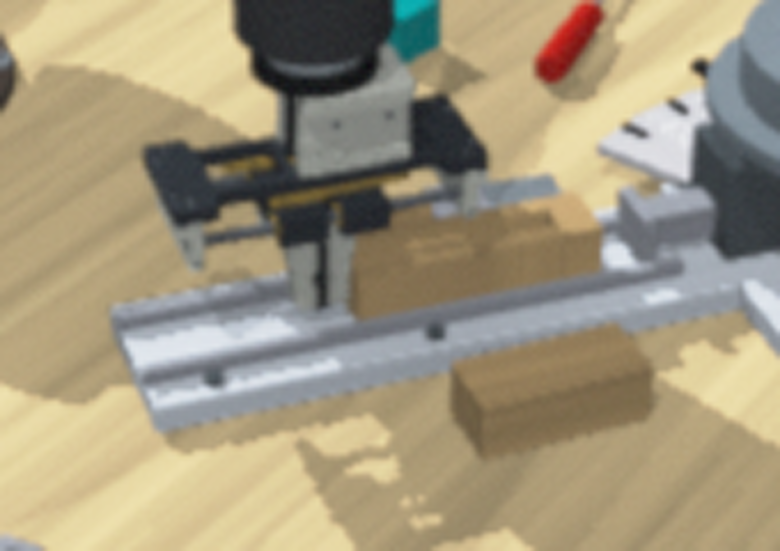

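View pics/w13.png

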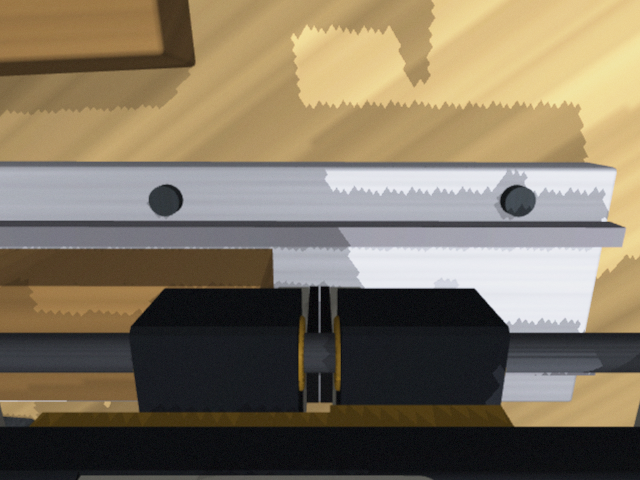

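```bash
python3 - <<'E'
from h import *
from plant import r
c=r.capture("side");np.savez("side3.npz",**c)
E
python3 uv.py pics/u3.png side3 scene3
```

```text
(no output)
```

View pics/u3.png

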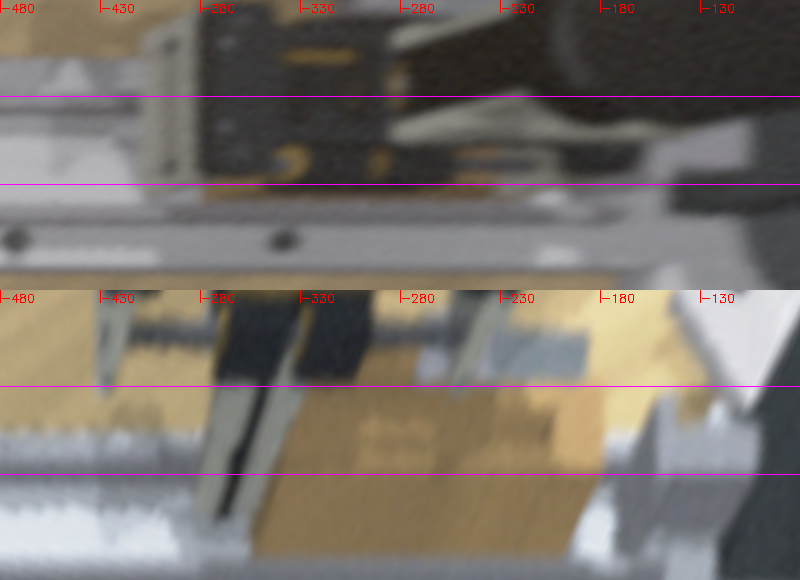

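Emit:
{"method": "apply_moves", "body": {"slide": [[0, -0.025, 0], [0, -0.025, 0], [0, -0.025, 0], [0, -0.025, 0], [0, -0.025, 0], [0, -0.025, 0], [0, -0.025, 0], [0, -0.015, 0]], "turn": [[0, 0, 0], [0, 0, 0], [0, 0, 0], [0, 0, 0], [0, 0, 0], [0, 0, 0], [0, 0, 0], [0, 0, 0]], "jaw": [1, 1, 1, 1, 1, 1, 1, 1]}}

```text
time_s: 14.15
tcp_pos: [0.4715, -0.036, 0.0461]
eef_rot: [179.9, 0.2, -34.9]
contact_force: [-0.7, -1.1, 0.1]
gripper_width: 0.0006
```

Emit:
{"method": "apply_moves", "body": {"slide": [[0, -0.005, 0], [0, -0.005, 0]], "turn": [[0, 0, 0], [0, 0, 0]], "jaw": [1, 1]}}

```text
time_s: 14.35
tcp_pos: [0.4719, -0.0353, 0.0461]
eef_rot: [179.9, 0.2, -34.9]
contact_force: [-1.7, -1.4, 0.5]
gripper_width: 0.0003
```

```bash
python3 wc.py x;python3 - <<'E'
from h import *
from plant import r
c=r.capture("scene");np.savez("scene4.npz",**c)
E
python3 wc.py x;python3 uv.py pics/u4.png scene4
```

```text
14.35 [ 19.6  14.9 -38.   -0.2 -37.3  35.7] [ 0.4719 -0.0353  0.0461] [179.88   0.2  -34.89] [-1.7 -1.4  0.5] 0.0003068330778525156
unit tcp [-0.0309 -0.3405  0.0461] force unit [-0.6 -2.2  0.5]
14.4 [ 19.6  14.9 -38.   -0.2 -37.3  35.7] [ 0.4719 -0.0353  0.0462] [179.89   0.19 -34.89] [-0.9 -1.1  0.7] 0.0002707279267397082
unit tcp [-0.0308 -0.3405  0.0462] force unit [-0.1 -1.4  0.7]
```

View pics/u4.png

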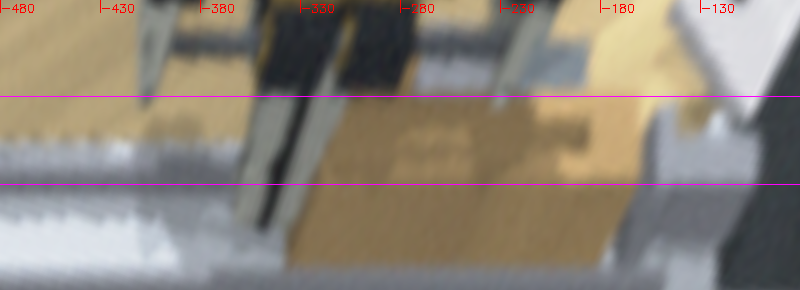

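Emit:
{"method": "apply_moves", "body": {"slide": [[0, -0.008, 0], [0, -0.008, 0], [0, -0.005, 0], [0, 0, 0]], "turn": [[0, 0, 0], [0, 0, 0], [0, 0, 0], [0, 0, 0]], "jaw": [1, 1, 1, 1]}}

```text
time_s: 14.8
tcp_pos: [0.4732, -0.0336, 0.0462]
eef_rot: [179.9, 0.2, -34.9]
contact_force: [-1.4, -1.1, 0.6]
gripper_width: 0.0006
```

```bash
python3 wc.py x
```

```text
14.8 [ 19.7  15.  -37.8  -0.2 -37.4  35.5] [ 0.4732 -0.0336  0.0462] [179.9    0.19 -34.89] [-1.4 -1.1  0.6] 0.0005721351159641869
unit tcp [-0.0308 -0.3383  0.0462] force unit [-0.5 -1.7  0.6]
```

Emit:
{"method": "apply_moves", "body": {"slide": [[0, -0.006, 0], [0, -0.006, 0], [0, 0, 0]], "turn": [[0, 0, 0], [0, 0, 0], [0, 0, 0]], "jaw": [1, 1, 1]}}

```text
time_s: 15.1
tcp_pos: [0.4738, -0.0326, 0.0461]
eef_rot: [179.9, 0.2, -34.9]
contact_force: [-0.5, -0.3, 0.7]
gripper_width: 0.0008
```

Emit:
{"method": "apply_moves", "body": {"slide": [[0, -0.005, 0], [0, -0.003, 0], [0, 0, 0]], "turn": [[0, 0, 0], [0, 0, 0], [0, 0, 0]], "jaw": [1, 1, 1]}}

```text
time_s: 15.4
tcp_pos: [0.4743, -0.032, 0.0462]
eef_rot: [179.9, 0.2, -34.9]
contact_force: [-1.3, -0.6, 0.9]
gripper_width: 0.0003
```

```bash
python3 wc.py x
```

```text
15.4 [ 19.9  15.1 -37.7  -0.2 -37.4  35.4] [ 0.4743 -0.032   0.0462] [179.89   0.19 -34.88] [-1.3 -0.6  0.9] 0.0002914717338421054
unit tcp [-0.0308 -0.3364  0.0462] force unit [-0.8 -1.2  0.9]
```

Not yet in contact; I'll keep creeping.

Emit:
{"method": "apply_moves", "body": {"slide": [[0, -0.005, 0], [0, -0.003, 0], [0, 0, 0]], "turn": [[0, 0, 0], [0, 0, 0], [0, 0, 0]], "jaw": [1, 1, 1]}}

```text
time_s: 15.7
tcp_pos: [0.4748, -0.0313, 0.0461]
eef_rot: [179.9, 0.2, -34.9]
contact_force: [0.1, -1.4, 0.5]
gripper_width: 0.0003
```

```bash
python3 wc.py x
```

```text
15.7 [ 19.9  15.1 -37.7  -0.2 -37.4  35.3] [ 0.4748 -0.0313  0.0461] [179.89   0.19 -34.89] [ 0.1 -1.4  0.5] 0.00031811974807679664
unit tcp [-0.0308 -0.3356  0.0461] force unit [ 0.9 -1.1  0.5]
```

Emit:
{"method": "apply_moves", "body": {"slide": [[0, -0.004, 0], [0, -0.004, 0], [0, 0, 0]], "turn": [[0, 0, 0], [0, 0, 0], [0, 0, 0]], "jaw": [1, 1, 1]}}

```text
time_s: 16.0
tcp_pos: [0.4752, -0.0306, 0.0462]
eef_rot: [179.9, 0.2, -34.9]
contact_force: [-1.5, -1.0, -0.1]
gripper_width: 0.0006
```

```bash
python3 wc.py x
```

```text
16.0 [ 20.   15.1 -37.6  -0.2 -37.4  35.3] [ 0.4752 -0.0306  0.0462] [179.89   0.19 -34.88] [-1.5 -1.  -0.1] 0.000607549260153826
unit tcp [-0.0308 -0.3347  0.0462] force unit [-0.7 -1.6 -0.1]
```

Emit:
{"method": "apply_moves", "body": {"slide": [[0, -0.004, 0], [0, -0.004, 0], [0, 0, 0]], "turn": [[0, 0, 0], [0, 0, 0], [0, 0, 0]], "jaw": [1, 1, 1]}}

```text
time_s: 16.3
tcp_pos: [0.4756, -0.03, 0.0461]
eef_rot: [179.9, 0.2, -34.9]
contact_force: [-0.8, -1.2, 0.7]
gripper_width: 0.0004
```

```bash
python3 wc.py x; python3 - <<'E'
from h import *
from plant import r
c=r.capture("scene");np.savez("scene5.npz",**c)
I=c["pixels"][205:275,330:420];cv2.imwrite("pics/s5.png",cv2.resize(I,None,fx=8,fy=8,interpolation=cv2.INTER_CUBIC))
E
```

```text
16.3 [ 20.   15.2 -37.6  -0.2 -37.5  35.2] [ 0.4756 -0.03    0.0461] [179.89   0.19 -34.88] [-0.8 -1.2  0.7] 0.0004428098124622472
unit tcp [-0.0309 -0.334   0.0461] force unit [ 0.  -1.4  0.7]
```

View pics/s5.png

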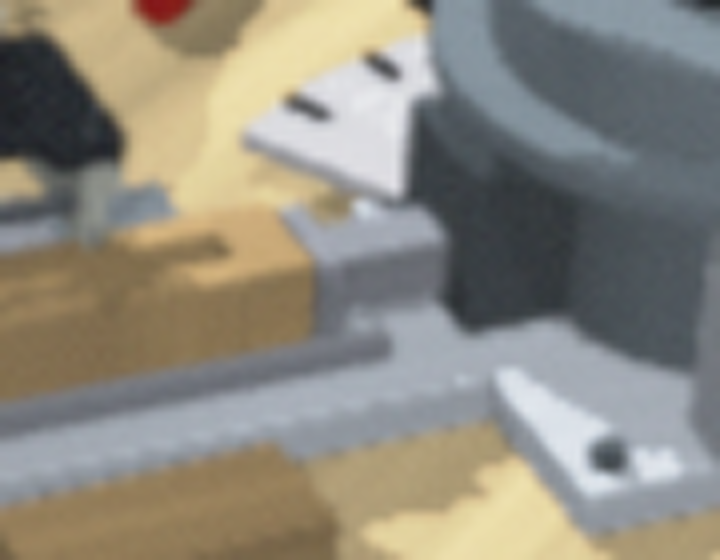

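Emit:
{"method": "apply_moves", "body": {"slide": [[0, -0.004, 0], [0, -0.002, 0], [0, 0, 0]], "turn": [[0, 0, 0], [0, 0, 0], [0, 0, 0]], "jaw": [1, 1, 1]}}

```text
time_s: 16.65
tcp_pos: [0.476, -0.0295, 0.0461]
eef_rot: [179.9, 0.2, -34.9]
contact_force: [-1.0, -1.6, 1.2]
gripper_width: 0.0008
```

```bash
python3 wc.py x
```

```text
16.65 [ 20.1  15.2 -37.5  -0.2 -37.5  35.1] [ 0.476  -0.0295  0.0461] [179.89   0.19 -34.89] [-1.  -1.6  1.2] 0.0007868153466558758
unit tcp [-0.0308 -0.3334  0.0461] force unit [ 0.1 -1.9  1.2]
```

Emit:
{"method": "apply_moves", "body": {"slide": [[0, -0.003, 0], [0, -0.002, 0], [0, 0, 0]], "turn": [[0, 0, 0], [0, 0, 0], [0, 0, 0]], "jaw": [1, 1, 1]}}

```text
time_s: 16.95
tcp_pos: [0.4763, -0.0291, 0.0462]
eef_rot: [179.9, 0.2, -34.9]
contact_force: [-0.7, -1.6, 0.2]
gripper_width: 0.0003
```

```bash
python3 wc.py x
```

```text
16.95 [ 20.1  15.2 -37.5  -0.2 -37.5  35.1] [ 0.4763 -0.0291  0.0462] [179.89   0.19 -34.88] [-0.7 -1.6  0.2] 0.0002581201265617418
unit tcp [-0.0309 -0.3329  0.0462] force unit [ 0.3 -1.8  0.2]
```

Emit:
{"method": "apply_moves", "body": {"slide": [[0, -0.003, 0], [0, -0.002, 0], [0, 0, 0]], "turn": [[0, 0, 0], [0, 0, 0], [0, 0, 0]], "jaw": [1, 1, 1]}}

```text
time_s: 17.25
tcp_pos: [0.4766, -0.0287, 0.0462]
eef_rot: [179.9, 0.2, -34.9]
contact_force: [-1.0, -2.1, 0.8]
gripper_width: 0.0008
```

Emit:
{"method": "apply_moves", "body": {"slide": [[0, -0.003, 0], [0, -0.002, 0], [0, 0, 0]], "turn": [[0, 0, 0], [0, 0, 0], [0, 0, 0]], "jaw": [1, 1, 1]}}

```text
time_s: 17.55
tcp_pos: [0.4768, -0.0283, 0.0461]
eef_rot: [179.9, 0.2, -34.9]
contact_force: [-1.1, -1.8, 0.9]
gripper_width: 0.0001
```

```bash
python3 wc.py x
```

```text
17.55 [ 20.2  15.3 -37.4  -0.2 -37.5  35. ] [ 0.4768 -0.0283  0.0461] [179.89   0.19 -34.89] [-1.1 -1.8  0.9] 6.913711652417208e-05
unit tcp [-0.0309 -0.3319  0.0461] force unit [ 0.2 -2.1  0.9]
```

Emit:
{"method": "apply_moves", "body": {"slide": [[0, -0.003, 0], [0, -0.002, 0], [0, 0, 0]], "turn": [[0, 0, 0], [0, 0, 0], [0, 0, 0]], "jaw": [1, 1, 1]}}

```text
time_s: 17.85
tcp_pos: [0.4771, -0.0279, 0.0461]
eef_rot: [179.9, 0.2, -34.9]
contact_force: [-1.7, -1.2, 1.2]
gripper_width: 0.0003
```

```bash
python3 wc.py x; python3 - <<'E'
from h import *
from plant import r
c=r.capture("side");np.savez("side5.npz",**c)
I=c["pixels"][180:260,290:380];J=load("side0")["pixels"][180:260,290:380]
cv2.imwrite("pics/sd5.png",cv2.resize(I,None,fx=7,fy=7,interpolation=cv2.INTER_CUBIC))
E
```

```text
17.85 [ 20.2  15.3 -37.4  -0.2 -37.5  35. ] [ 0.4771 -0.0279  0.0461] [179.89   0.19 -34.89] [-1.7 -1.2  1.2] 0.00032703304851127986
unit tcp [-0.0308 -0.3314  0.0461] force unit [-0.7 -2.   1.2]
```

View pics/sd5.png

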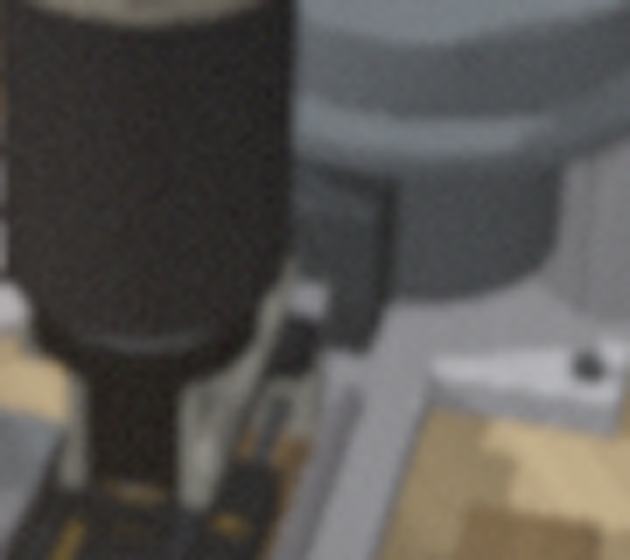

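Emit:
{"method": "apply_moves", "body": {"slide": [[0, -0.003, 0], [0, -0.002, 0], [0, 0, 0]], "turn": [[0, 0, 0], [0, 0, 0], [0, 0, 0]], "jaw": [1, 1, 1]}}

```text
time_s: 18.2
tcp_pos: [0.4774, -0.0275, 0.0461]
eef_rot: [179.9, 0.2, -34.9]
contact_force: [-1.4, -1.6, 1.0]
gripper_width: 0.0002
```

```bash
python3 wc.py x; python3 - <<'E'
from h import *
from plant import r
c=r.capture("scene");np.savez("scene6.npz",**c)
I=c["pixels"][222:257,355:390];J=load("scene5")["pixels"][222:257,355:390];K=load("scene3")["pixels"][222:257,355:390]
cv2.imwrite("pics/s6.png",cv2.resize(np.hstack([K,J,I]),None,fx=7.5,fy=7.5,interpolation=cv2.INTER_CUBIC))
E
python3 wc.py x
```

```text
18.2 [ 20.3  15.3 -37.4  -0.2 -37.5  35. ] [ 0.4774 -0.0275  0.0461] [179.89   0.19 -34.89] [-1.4 -1.6  1. ] 0.0002308176209630543
unit tcp [-0.0309 -0.3309  0.0461] force unit [-0.2 -2.1  1. ]
18.25 [ 20.3  15.3 -37.4  -0.2 -37.5  35. ] [ 0.4774 -0.0275  0.0461] [179.89   0.19 -34.89] [-0.8 -0.7  0.5] 0.0002292793865013966
unit tcp [-0.0309 -0.3309  0.0461] force unit [-0.3 -1.   0.5]
```

View pics/s6.png

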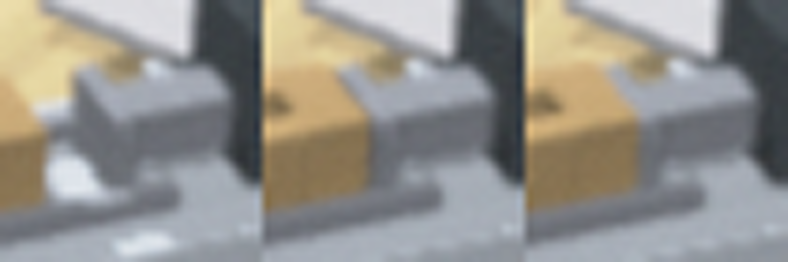

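```bash
python3 uv.py pics/u6.png scene3 scene6; python3 - <<'E'
import cv2,numpy as np
a=cv2.imread("pics/u6.png");b=np.vstack([a[60:280,560:760],a[350:570,560:760]])
cv2.imwrite("pics/u6c.png",cv2.resize(np.hstack([b[:220],b[220:]]),None,fx=2,fy=2.5))
E
```

```text
(no output)
```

View pics/u6c.png

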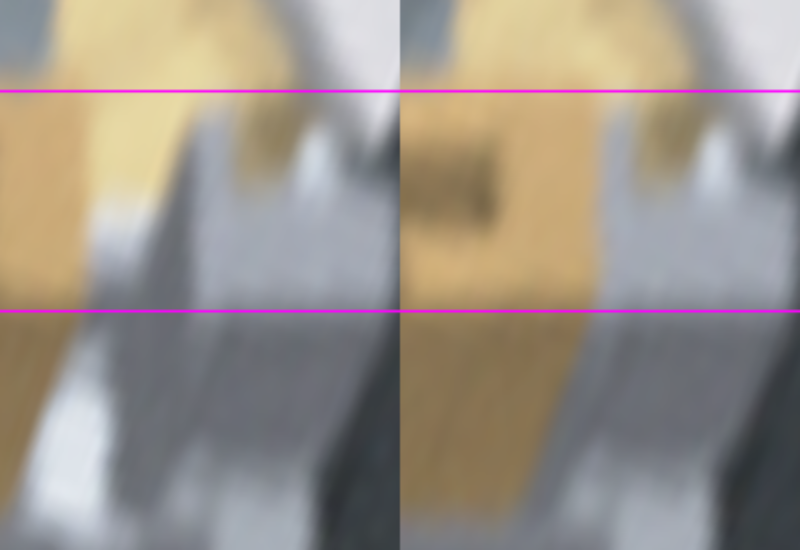

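Emit:
{"method": "apply_moves", "body": {"slide": [[0, -0.003, 0], [0, -0.002, 0], [0, 0, 0]], "turn": [[0, 0, 0], [0, 0, 0], [0, 0, 0]], "jaw": [1, 1, 1]}}

```text
time_s: 18.55
tcp_pos: [0.4775, -0.0273, 0.0461]
eef_rot: [179.9, 0.2, -34.9]
contact_force: [-1.7, -2.5, 0.8]
gripper_width: 0.0004
```

```bash
python3 wc.py x
```

```text
18.55 [ 20.3  15.3 -37.3  -0.1 -37.6  34.9] [ 0.4775 -0.0273  0.0461] [179.86   0.2  -34.89] [-1.7 -2.5  0.8] 0.000425606880067331
unit tcp [-0.0309 -0.3307  0.0461] force unit [ 0.  -3.   0.8]
```

Emit:
{"method": "apply_moves", "body": {"slide": [[0, -0.003, 0], [0, 0, 0], [0, 0, 0]], "turn": [[0, 0, 0], [0, 0, 0], [0, 0, 0]], "jaw": [1, 1, 1]}}

```text
time_s: 18.85
tcp_pos: [0.4775, -0.0271, 0.0461]
eef_rot: [179.9, 0.2, -34.9]
contact_force: [-2.1, -3.6, 2.3]
gripper_width: 0.0007
```

```bash
python3 wc.py x
```

```text
18.85 [ 20.3  15.3 -37.3  -0.1 -37.6  34.9] [ 0.4775 -0.0271  0.0461] [179.85   0.21 -34.9 ] [-2.1 -3.6  2.3] 0.0006803555683120248
unit tcp [-0.031  -0.3306  0.0461] force unit [ 0.3 -4.1  2.3]
```

Emit:
{"method": "apply_moves", "body": {"slide": [[0, -0.003, 0], [0, 0, 0], [0, 0, 0]], "turn": [[0, 0, 0], [0, 0, 0], [0, 0, 0]], "jaw": [1, 1, 1]}}

```text
time_s: 19.15
tcp_pos: [0.4775, -0.027, 0.0461]
eef_rot: [179.8, 0.2, -34.9]
contact_force: [-2.3, -5.5, 4.3]
gripper_width: 0.0006
```

```bash
python3 wc.py x
```

```text
19.15 [ 20.3  15.3 -37.3  -0.1 -37.6  34.9] [ 0.4775 -0.027   0.0461] [179.83   0.22 -34.9 ] [-2.3 -5.5  4.3] 0.0005745580079976861
unit tcp [-0.0311 -0.3305  0.0461] force unit [ 1.3 -5.9  4.3]
```

Emit:
{"method": "apply_moves", "body": {"slide": [[0, 0.004, 0], [0, 0.006, 0], [0, 0.02, 0], [0, 0.1, 0], [0, 0.2, 0], [0, 0.2, 0], [0, 0.1, -0.2], [0, 0, -0.3]], "turn": [[0, 0, 0], [0, 0, 0], [0, 0, 0], [0, 0, 0], [0, 0, 0], [0, 0, 0], [0, 0, 0], [0, 0, 0]], "jaw": [1, 1, 1, 1, 1, 1, 1, 1]}}

```text
time_s: 19.95
tcp_pos: [0.4385, -0.0806, 0.0953]
eef_rot: [179.7, 0.4, -35.0]
contact_force: [0.8, 0.8, -0.2]
gripper_width: 0.0005
```

Emit:
{"method": "apply_moves", "body": {"slide": [[0, 0, -0.4], [0, 0, -0.4], [0, 0, -0.3], [0, -0.2, 0], [0, -0.3, 0], [0, -0.3, 0], [0, -0.3, 0], [0, 0, 0]], "turn": [[0, 0, 0], [0, 0, 0], [0, 0, 0], [0, 0, 0], [0, 0, 0], [0, 0, 0], [0, 0, 0], [0, 0, 0]], "jaw": [1, 1, 1, 1, 1, 1, 1, 1]}}

```text
time_s: 20.75
tcp_pos: [0.5065, 0.0126, 0.2057]
eef_rot: [179.9, 0.2, -34.8]
contact_force: [-0.1, -0.9, -0.7]
gripper_width: 0.0004
```

```bash
python3 wc.py w20 1; python3 - <<'E'
from h import *
from plant import r
for n in("scene","side"):
    c=r.capture(n);np.savez(n+"20.npz",**c);cv2.imwrite(f"pics/{n}20.png",c["pixels"])
E
```

```text
20.75 [ 23.6   6.3 -23.   -0.1 -60.9  31.6] [0.5065 0.0126 0.2057] [179.9    0.18 -34.83] [-0.1 -0.9 -0.7] 0.00037309667788599154
unit tcp [-0.0301 -0.2814  0.2057] force unit [ 0.4 -0.8 -0.7]
```

View pics/w20.png

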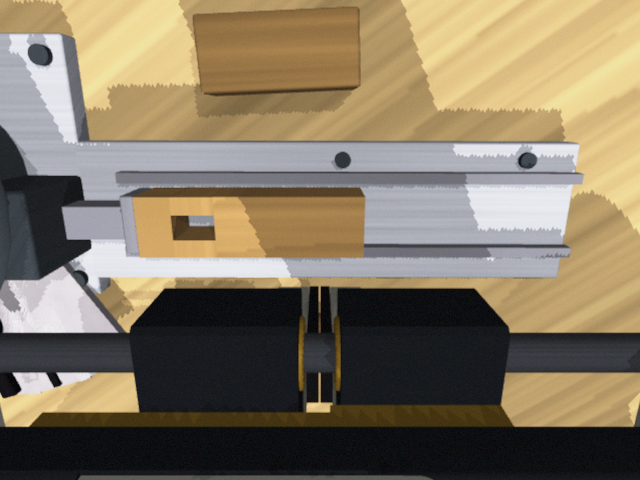

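View pics/scene20.png

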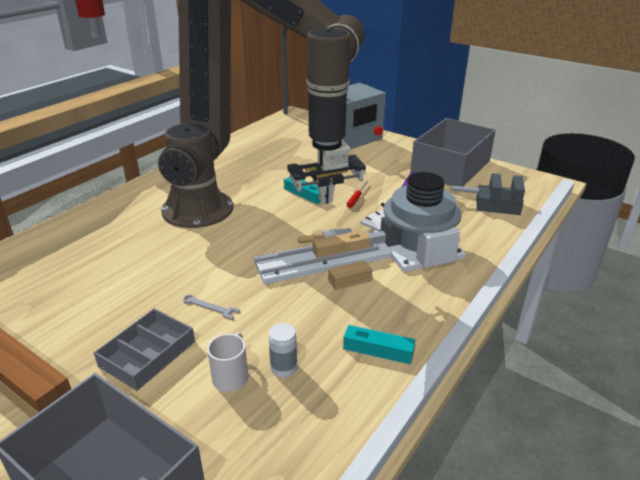

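View pics/side20.png

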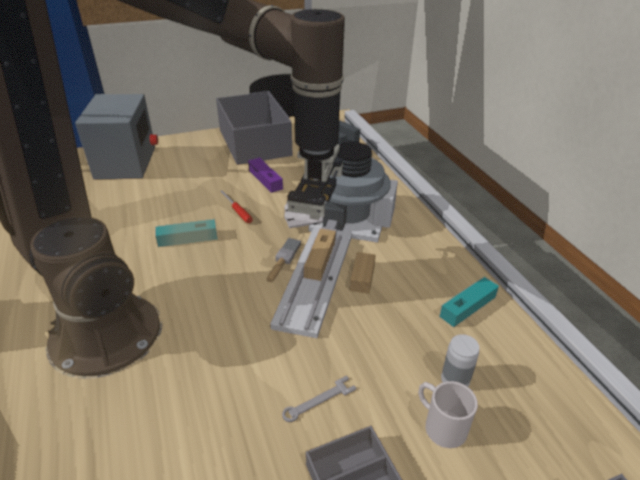

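Timber at (250,223) sits against the stop plate at (130,223) in the wrist picture. I'll check the seam up close.

```bash
python3 - <<'E'
from h import *
c=load("w20");I=c["pixels"][170:280,60:220]
cv2.imwrite("pics/w20c.png",cv2.resize(I,None,fx=5,fy=5,interpolation=cv2.INTER_CUBIC))
E
```

```text
(no output)
```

View pics/w20c.png

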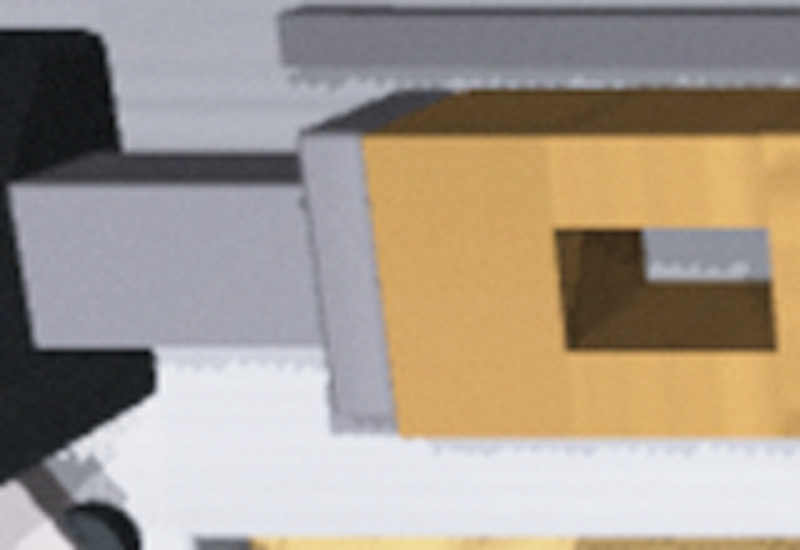

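Emit:
{"method": "apply_moves", "body": {"slide": [[-0.35, 0, -0.1], [-0.35, 0, -0.1], [-0.35, 0, -0.1], [-0.35, -0.3, 0], [-0.35, -0.4, 0], [-0.2, -0.4, 0], [0, -0.4, 0], [0, -0.4, 0]], "turn": [[0, 0, 0], [0, 0, 0], [0, 0, 0], [0, 0, 0], [0, 0, 0], [0, 0, 0], [0, 0, 0], [0, 0, 0]], "jaw": [1, 1, 1, 1, 1, 1, 1, 1]}}

```text
time_s: 21.7
tcp_pos: [0.4548, 0.2765, 0.2369]
eef_rot: [180.0, 0.2, -34.8]
contact_force: [-0.2, -0.0, -0.8]
gripper_width: 0.0006
```

Emit:
{"method": "apply_moves", "body": {"slide": [[0, 0, 0], [0, 0, 0], [0, 0, 0]], "turn": [[0, 0, 0], [0, 0, 0], [0, 0, 0]], "jaw": [1, 1, 1]}}

```text
time_s: 22.0
tcp_pos: [0.4542, 0.2746, 0.2362]
eef_rot: [179.9, 0.2, -34.9]
contact_force: [0.4, -0.0, -0.6]
gripper_width: 0.0006
```

```bash
python3 chk.py 1.0 w21; python3 wc.py x
```

```text
22.0 [ 0.4 -0.  -0.6] 0.0006274142801747417 pos err [-0.0986  0.0038  0.1702] in tool [ 0.0367  0.0266 -0.1914] rot [ -6.07 -39.92  16.35]
lever angle by tcp 1.1095793505905551 0.24342227326396276
22.05 [ 52.2   7.2 -17.6  -0.2 -65.3   2.9] [0.4543 0.2746 0.2366] [179.9    0.2  -34.95] [-0.  -0.   0.2] 0.00044401203962755284
unit tcp [-0.2233 -0.0969  0.2366] force unit [ 0.  -0.   0.2]
```

View pics/w21.png

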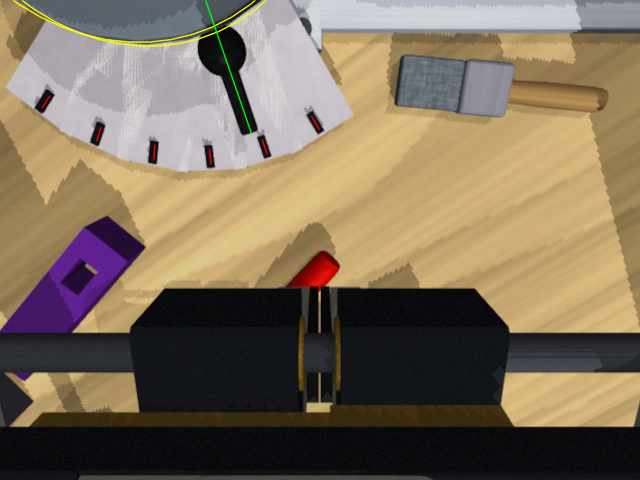

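```bash
python3 -c "
from plant import r
print(r.close_job())"
```

```text
the job is handed in; nothing more can be done
None
```

The job is done and handed in at about 22 s of the 64 s limit. The lever stands in the fifth notch and the timber sits against the stop.

- **Lever:** I found it in the second notch and gripped its thumb piece with the tool tilted 40°. I clicked it to the third and fourth notches, resting well over half a second in each, and then on to the fifth. Then I let go and backed out.
- **Timber:** I pushed its tail with closed fingers, creeping the last millimetres. Contact showed at about 3 N, I stopped at about 6 N (limit 15 N), and then withdrew.
- **Last checks:** The final wrist pictures show the lever on the fifth bar and the timber end flush and square on the stop, with no visible gap. The bystanders and look-alikes look unmoved in the pictures, and the robot was touching nothing when I handed in.

Joint 4 reached the end of its range (95.50° against 95.51°) on the last lever step. The tool lagged there, the wrist force peaked at about 38 N in the readings, and the lever was at about 0.96 rad when I opened the jaws. The detent drew it the rest of the way, and I saw no overshoot past the fifth.

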